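Scrub out a centrifuge bucket on the sprung wash plate

TASK

Take the long brush from its sloped rest and scrub out the tall metal bucket that stands on the sprung wash plate, without handling the bucket: three times push the brush down on the rubber cushion in its bottom until the plate is fully down, hold it there for half a second, firmly but without jamming, and draw the brush up until at least half of the bristles stand out of the mouth. Then lay the brush back in its rest, tip at the foot, as it was, leaving the bucket upright on the raised plate and the other things undisturbed.

Things in the scene. Friction and masses are not known exactly. Their poses are not given: they have to be found in the camera images.
- brush: Long brush, 190 mm, 110 g, round. Origin mid tip of the bristles, z axis along it to the handle's end. Firm pale bristle head 39 mm across from 0 to 65 mm; steel stem 8 mm across to 111 mm; grey collar 38 mm across to 123 mm; grey round handle 24 mm across from 123 to 190 mm: grip it there. At the start it lies in the sloped rest, handle up.
- brush_top (a point): Free end of the brush's handle, 190 mm from the tip on its axis.
- rest: White sloped brush rest, fixed; base 150 (x) by 90 (y) by 10 mm, origin mid underside. A V trough 122 mm long with a closed foot leans 0.5 rad from vertical, upper end towards the rest's own -x, open side towards its +x and up. The trough carries the bristle head and the collar; the handle stands clear above it.
- rest_foot (a point): Where the middle of the brush's tip lies in the rest: at 30, 0, 30 mm in the rest's frame, on the foot plate.
- rest_head (a point): Where the end of the handle lies when the brush is in the rest: 190 mm from rest_foot along the trough.
- station: White wash station, fixed: base 130 by 130 by 30 mm, origin in the middle of its underside; it carries the sprung steel plate.
- plate (a joint): Travel of the sprung steel plate in m: about 0 raised, 0.014 fully down on its hard stop. A push of about 1 to 3 N on the bucket starts it, about 6 to 9 N brings it down to the stop; springs back by itself.
- plate_top (a point): Middle of the upper face of the round steel plate (104 mm across), 52 mm above the table when raised. Six pins 12 mm high round it keep the bucket in place with 3 mm play.
- bucket: Tall loose aluminium centrifuge bucket on the plate, 0.4 kg; 110 mm high, 72 mm across at the bottom, 76 mm at the rim, wall 3 mm, two small bosses near the rim. Origin mid underside, z up. A black rubber cushion of unknown thickness is fixed in its bottom: top 18 to 42 mm above the underside, to be found by touch; it gives 1 mm per 5 N. Do not push over 30 N.
- bucket_mouth (a point): Middle of the bucket's rim plane, 110 mm above its underside.
- jar: Bystander: amber jar, 64 mm across, 85 mm high, origin under its centre.
- short_bucket: Bystander: short aluminium bucket, 76 mm across, 70 mm high, on the bench, origin under its centre.
- weigh_bowl: Bystander: white bowl, 84 mm across, 35 mm high, origin under its centre.
- reagent: Bystander: white bottle, 68 mm across, 150 mm high, origin under its centre.
- wash_bottle: Bystander: white bottle, 72 mm across, 170 mm high, origin under its centre.
Mind the look-alikes: they are no part of the job. There is more than one size of the brush; the one meant has the size given above. Leave any purple look-alike of the rest alone.

How it is judged:
By the outcome, as a careful person would: the job done as asked, in the order asked, and still so for the second after the job is handed in, with the robot touching nothing.
It also fails if it takes over 67 s, if anything falls off the work surface, if the arm or the gripper's body presses on something with over 40 N, if the wrist force passes 120 N, or if a joint passes its speed limit or range.

ROBOT

A 7-joint arm with a two-finger parallel gripper is mounted at the origin on the work surface. World frame = base frame: x ahead of the robot, y to its left, z up, the work surface at z = 0. Lengths are in m, angles in rad, forces in N, time in s.
With the tool pointing down it reaches from about 0.425 to 0.875 m from the base axis. Payload 4.7 kg.
Tool frame: the origin (TCP) lies at the very end of the fingers, on their centre line; the grasp point (between the pads) lies behind it (ctrl.tcp_to_grasp is the y of the grasp point in the tool frame, in m); y points along the fingers, x is the direction in which the jaws open and shut, and the axes are right-handed (so a half turn about y gives the same grasp; the last joint's range is limited). The gripper opens to 87 mm and grips with 3 to 60 N. Pads are 19 mm wide; open, the fingers measure 117 mm over their backs; the gripper's body (75 mm by 190 mm) begins 51 mm behind the grasp point.
Start: joints at [-1.17, 0.321, -0.07, 1.45, 0.023, 1.371, -0.057], TCP at [0.245, 0.602, 0.223] pointing down, gripper open.
Joint ranges: [-2.86, 2.86], [-0.3, 2.09], [-1.38, 1.24], [0.06, 2.45], [-1.56, 4.7], [0.09, 2.05], [-2.69, 2.69]. Speed limits (rad/s): [2.57, 2.57, 3.14, 3.14, 3.14, 3.14, 3.14].

INTERFACE

Orientations are given as a rotation vector (axis times angle).
In Python, from bench import ctrl, get_image, workorder gives the robot as it stands.
- The arm moves only by the tool drive_tool, never from a script. Its argument "increments" is text: rows parted by semicolons, each of 5 numbers parted by spaces: the shift along the tool's x, y, z in mm, then the turn about the tool's y in degrees, then the closure in counts, from 0 (fully open) to 255 (shut). In form: tx ty tz yaw fingers; .... A call has 1 to 20 rows; each row shifts and turns the commanded pose from where the row before left it, along the tool's axes as they then stand; what a row does not reach is not made up. A row lasts 1/8 s, in which the tool goes at most 62.5 mm and 10.7 degrees, less where a joint would pass 70% of its speed; a pose out of reach is approached as far as the arm can. A call is refused whole if a number of a shift passes 62.5 or a number of a turn 10.7, either way. A call with a gripper value outside its range is refused whole. The fingers move at their own pace and stop on an object; "squeeze" is the grip in N (left out, the last holds). Time passes only in rows, so rows that do not move let the fingers close. It gives the time, the measured TCP pose, the force and the opening at its end, in the units of the state.
- ctrl.get_state(): the state, without advancing time (a new reading comes with each control period).
- get_image(name): name is "side" or "top" or "wrist"; returns a dict with "img" (420x560x3 uint8, red, green, blue), "mtx" (3x3 intrinsics, pixels), "k1" (the pictures are not rectified: a ray, as slopes to the right and down, at radius r is drawn at 1 + k1 r^2 times it, then the intrinsics apply), "camera_from_world" (4x4, takes a point from world to camera coordinates). Camera axes: x right, y up, looking along -z (the intrinsics and any distortion apply to the point x, -y, -z); pixel columns grow to the right and rows downward; lengths in m; the calibration is good to about 2 mm. A picture is of the moment at which its call begins. There is no depth.
- workorder.close_job(): hands the job in, once; it reports no verdict.
The state is a dict: "time": time; "joint_positions": joint angles; "qd": joint speeds; "joint_torque": joint torques, N m; "position": TCP position; "tool_rot": TCP orientation; "ft_force": force on the tool from outside, world axes, zero at the start; "torque": the same for the moment, N m; "grip_width": opening from 0.0 (shut) to 1.0 (fully open).
Only numpy, scipy, OpenCV 4.12 (cv2) and the standard library are available. Lean on these libraries where they do the work, as an engineer would, in place of code of your own. Each camera call takes 0.05 s, during which the arm holds its last target.

## Working session

There is one attempt and no reset: what is moved stays moved. The work goes in short steps, Python scripts to look and compute and a tool call to move; the robot and the scene stay as the last step left them, time stands still between calls to the robot, and variables do not carry over. Pictures are saved under pics/ and viewed, and the job is handed in when it is done.

Besides the shell and the picture viewer there is one more tool, called as name(argument=value, ...) on one line, values as JSON. drive_tool: Moves the arm, as the interface text tells. Its arguments: {"type":"object","properties":{"increments":{"type":"string"},"squeeze":{"type":"number"}},"required":["increments"]}

```bash
ls; mkdir -p pics
python3 - <<'E'
from bench import ctrl,get_image,workorder
import cv2
print(ctrl.get_state(), ctrl.tcp_to_grasp)
for n in ["side","top","wrist"]:
    d=get_image(n); cv2.imwrite(f"pics/{n}0.png",d["img"][:,:,::-1]); print(n,d["mtx"].tolist(),d["k1"],d["camera_from_world"].tolist())
E
```

```text
pics
{'time': 0.0, 'joint_positions': array([-1.16988978,  0.32180527, -0.07005729,  1.45169514,  0.02258725,
        1.37077379, -0.05690645]), 'qd': array([ 5.12314950e-04,  1.58886023e-03, -1.58188401e-03, -5.81876464e-05,
       -1.09799814e-03,  3.18074081e-04, -3.96926936e-05]), 'joint_torque': array([-5.05037278e-04, -4.91292286e+01, -4.03987644e-01, -3.12525845e+01,
       -6.39721518e-02,  4.38476563e-02,  1.37228412e-04]), 'position': array([0.24504979, 0.60143926, 0.22146269]), 'tool_rot': array([-1.36888626, -0.91862173,  0.92112393]), 'ft_force': array([-1.17413219, -0.02979192,  0.06317847]), 'torque': array([ 0.01616503,  0.02668095, -0.0752145 ]), 'grip_width': 1.0003351776656448} -0.0187
side [[422.93203877961884, 0.0, 278.14860110948194], [0.0, 422.93203877961884, 211.40444399073937], [0.0, 0.0, 1.0]] -0.05265572074303697 [[-0.9982466952283064, -0.05909938643015659, 0.0032860294191365638, 0.5490105457358638], [0.03646374782185905, -0.570279441465284, 0.8206410626679776, -0.17286486318172933], [-0.04662542826128547, 0.8193220497250289, 0.57143455292258, -1.0352329380
[... 163 characters left out ...]
[[0.030449751997956756, -0.9994921706911697, 0.009392195180914574, -0.07727003603825212], [0.9892697309452556, 0.03147897998667571, 0.14266910406426464, -0.5902611334456195], [-0.1428923092358872, 0.004947175563081134, 0.989725877915286, -1.4934526777563297], [0.0, 0.0, 0.0, 1.0]]
wrist [[323.0556527677423, 0.0, 277.60555906300704], [0.0, 323.0556527677423, 205.79075343177374], [0.0, 0.0, 1.0]] -0.028339841384480098 [[0.377778585489541, 0.9258949780256773, -0.0013527794925596152, -0.6487845869713142], [-0.8862913137852476, 0.36119620008391634, -0.28987068177682773, 0.03411398133620918], [-0.2679011897217796, 0.11070589285026107, 0.9570648660534379, -0.3909400562850312], [0.0, 0.0, 0.0, 1.0]]
```

View pics/side0.png

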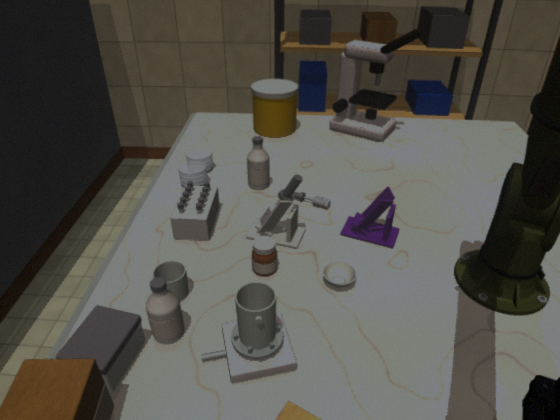

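View pics/top0.png

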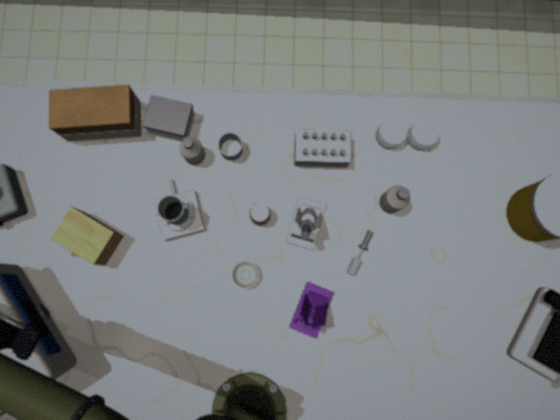

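View pics/wrist0.png

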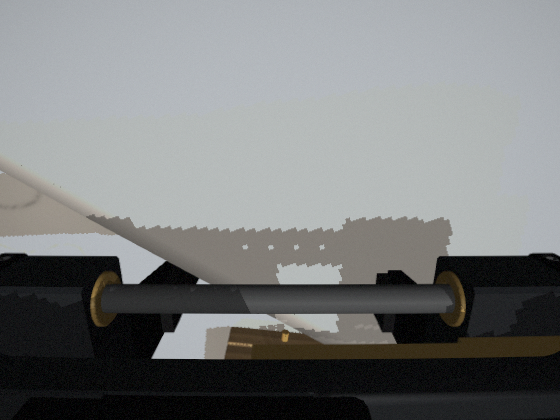

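```bash
cat > h.py <<'E'
import numpy as np, cv2
from bench import ctrl,get_image,workorder
def proj(d,P):
    P=np.atleast_2d(P); T=np.array(d["camera_from_world"]); c=P@T[:3,:3].T+T[:3,3]
    u=c[:,0]/-c[:,2]; v=-c[:,1]/-c[:,2]; s=1+d["k1"]*(u*u+v*v); K=np.array(d["mtx"])
    return np.c_[K[0,0]*u*s+K[0,2],K[1,1]*v*s+K[1,2]]
def ray(d,px):
    K=np.array(d["mtx"]);T=np.array(d["camera_from_world"])
    a=np.array([(px[0]-K[0,2])/K[0,0],(px[1]-K[1,2])/K[1,1]]);r=a.copy()
    for _ in range(20): r=a/(1+d["k1"]*(r@r))
    dr=np.array([r[0],-r[1],-1.]); R=T[:3,:3]
    return -R.T@T[:3,3], R.T@dr
def atz(d,px,z):
    o,r=ray(d,px); return o+r*(z-o[2])/r[2]
def tri(ps):
    A=np.zeros((3,3));b=np.zeros(3)
    for d,px in ps:
        o,r=ray(d,px); r=r/np.linalg.norm(r); M=np.eye(3)-np.outer(r,r);A+=M;b+=M@o
    X=np.linalg.solve(A,b)
    return X,[float(np.linalg.norm(proj(d,X)[0]-px)) for d,px in ps]
def crop(d,x0,y0,w,h,k,name,gamma=0.5):
    im=d["img"][y0:y0+h,x0:x0+w,::-1]
    im=(255*(im/255.)**gamma).astype(np.uint8)
    im=cv2.resize(im,None,fx=k,fy=k,interpolation=cv2.INTER_CUBIC)
    cv2.imwrite("pics/"+name,im)
E
python3 - <<'E'
from h import *
import pickle
S=get_image("side");T=get_image("top");pickle.dump((S,T),open("i0.pkl","wb"))
crop(S,230,170,110,80,7,"s_rest.png");crop(S,195,275,110,110,5,"s_st.png")
crop(T,270,185,110,100,6,"t_rest.png");crop(T,145,170,80,80,7,"t_st.png")
E
```

```text
(no output)
```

View pics/s_rest.png

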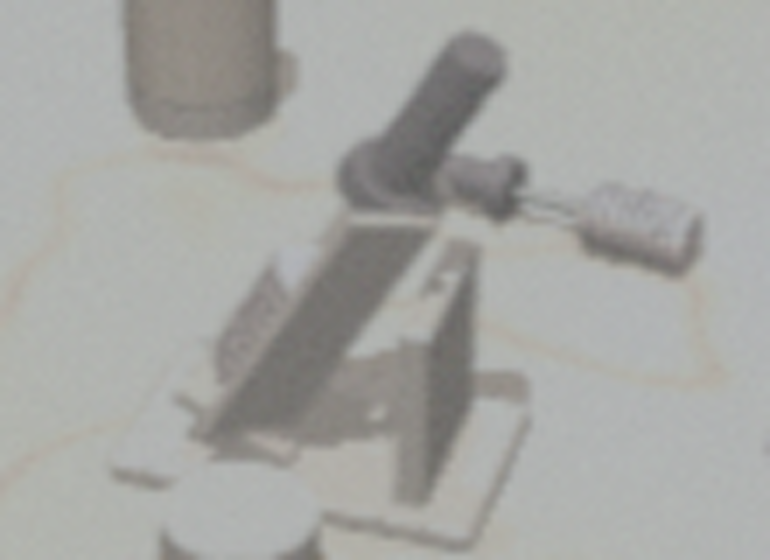

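View pics/t_rest.png

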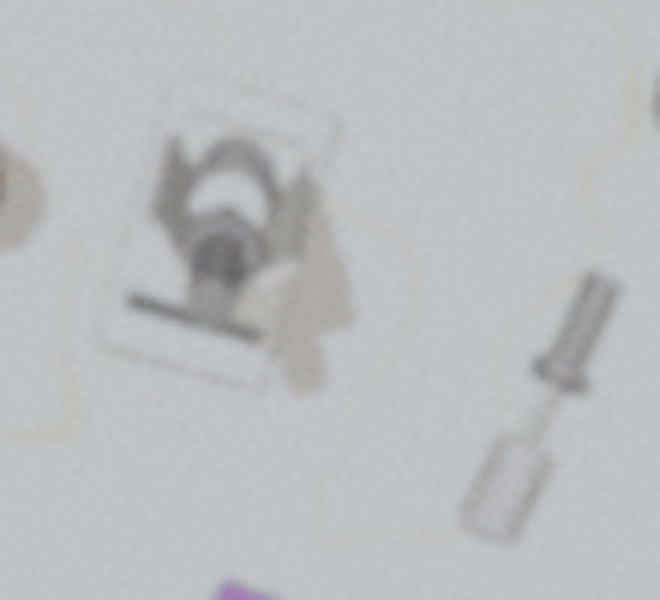

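View pics/s_st.png

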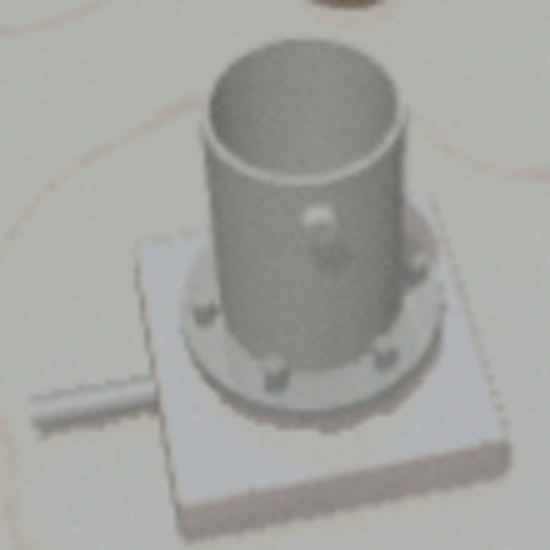

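View pics/t_st.png

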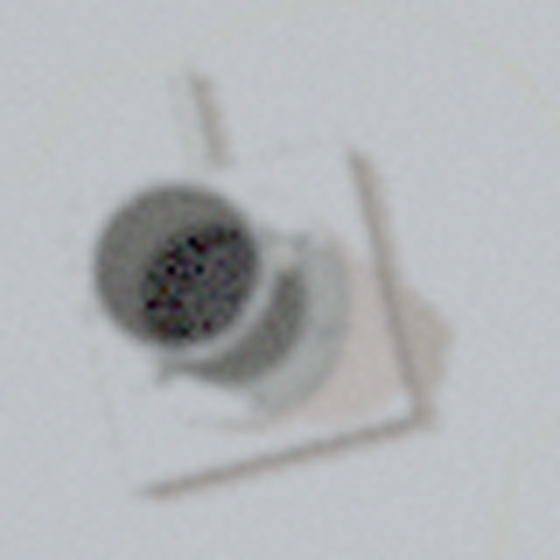

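```bash
cat > fit.py <<'E'
from h import *
import pickle
from scipy.optimize import least_squares
S,T=pickle.load(open("i0.pkl","rb"))
def Rz(a): c,s=np.cos(a),np.sin(a); return np.array([[c,-s,0],[s,c,0],[0,0,1]])
def rest(p,L): return np.array(L)@Rz(p[2]).T+np.array([p[0],p[1],0])
if __name__=="__main__":
    for d in(S,T):
        Tm=np.array(d["camera_from_world"]);print("cam",-Tm[:3,:3].T@Tm[:3,3])
    for px in [(190,75),(340,125),(265,390),(95,350)]: print(atz(T,(270+px[0]/6,185+px[1]/6),.01).round(4))
    for px in [(110,468),(465,540),(530,405)]: print('s',atz(S,(230+px[0]/7,170+px[1]/7),.01).round(4))
    # handle end: side ellipse centre, top disc centre
    print(tri([(S,(230+475/7,170+62/7)),(T,(270+225/6,185+252/6))]))
    # mouth
    print("mouth", tri([(S,(195+305/5,275+112/5)),(T,(145+178/7,170+267/7))]))
    print(atz(S,(195+305/5,275+112/5),.162),atz(T,(145+178/7,170+267/7),.162))
    for px in [(135,243),(500,443),(180,505)]: print('st s',atz(S,(195+px[0]/5,275+px[1]/5),.03).round(4))
    for px in [(355,152),(415,418),(145,490)]: print('st t',atz(T,(145+px[0]/7,170+px[1]/7),.03).round(4))
E
python3 fit.py
```

```text
cam [0.50608308 0.78205408 0.73162381]
cam [ 0.37287742 -0.05126161  1.56304652]
[ 0.6467 -0.1435  0.01  ]
[ 0.6228 -0.2222  0.01  ]
[ 0.4836 -0.1858  0.01  ]
[ 0.5015 -0.0978  0.01  ]
s [ 0.6467 -0.1247  0.01  ]
s [ 0.5065 -0.0894  0.01  ]
s [ 0.4823 -0.1763  0.01  ]
(array([ 0.52137869, -0.14996348,  0.18674897]), [4.836576638606059, 4.476766735488555])
mouth (array([0.57821732, 0.23539799, 0.15471353]), [0.3310138621091605, 0.2166605209039986])
[0.57669703 0.24239464 0.162     ] [0.57777066 0.23392066 0.162     ]
st s [0.657  0.1968 0.03  ]
st s [0.5007 0.2853 0.03  ]
st s [0.6196 0.32   0.03  ]
st t [0.6509 0.1857 0.03  ]
st t [0.5337 0.1533 0.03  ]
st t [0.4985 0.2693 0.03  ]
```

Run:
```python
from fit import *
for d,n in((S,"side"),(T,"top")):
    print(n,proj(d,[[0,0,0],[0,0,.1],[0,0,.3]]).round(1).tolist())
crop(S,430,190,130,130,4,"s_base.png");crop(T,190,340,130,80,5,"t_base.png")
im=cv2.imread("pics/side0.png")
```

```text
side [[498.8, 280.9], [511.6, 250.0], [541.6, 176.3]]
top [[248.3, 410.3], [246.8, 419.1], [243.1, 441.1]]
```

View pics/s_base.png

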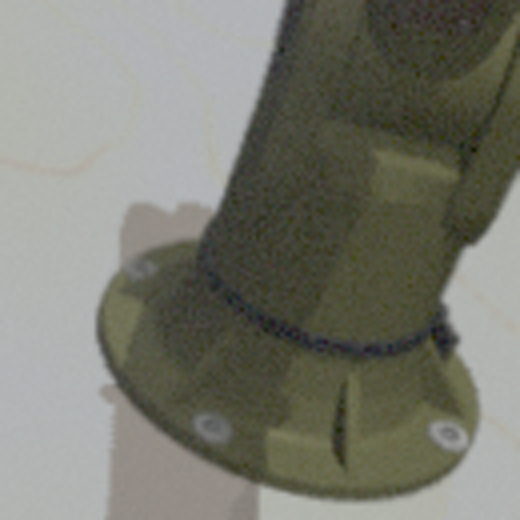

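View pics/t_base.png

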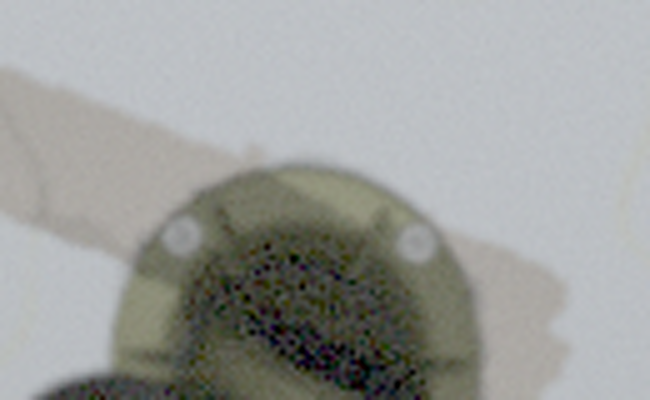

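Run:
```python
from fit import *
for z in (.01,.02,.03):
    t=[atz(T,((190+(x+.5)/5-.5),340+(y+.5)/5-.5),z) for x,y in((182,235),(418,243))]
    s=[atz(S,(430+(x+.5)/4-.5,190+(y+.5)/4-.5),z) for x,y in((140,268),(212,428),(450,435))]
    print(z,np.round(t,4).tolist(),np.round(s,4).tolist())
# flange circle
for x,y in((98,315),(478,410),(360,498)): print(atz(S,(430+x/4,190+y/4),.0).round(4))
for x,y in((113,345),(480,345),(300,163)): print(atz(T,(190+x/5,340+y/5),.0).round(4))
```

```text
0.01 [[0.0685, 0.0686, 0.01], [0.0681, -0.0721, 0.01]] [[0.0653, -0.0769, 0.01], [0.0651, 0.0663, 0.01], [-0.0766, 0.0655, 0.01]]
0.02 [[0.0705, 0.0678, 0.02], [0.07, -0.0719, 0.02]] [[0.0714, -0.065, 0.02], [0.0713, 0.0762, 0.02], [-0.0686, 0.0755, 0.02]]
0.03 [[0.0724, 0.067, 0.03], [0.072, -0.0718, 0.03]] [[0.0775, -0.0531, 0.03], [0.0774, 0.0861, 0.03], [-0.0605, 0.0854, 0.03]]
[ 0.0998 -0.0392  0.    ]
[-0.1121  0.035   0.    ]
[-0.0098  0.1091  0.    ]
[0.0005 0.1066 0.    ]
[ 0.007  -0.1122  0.    ]
[ 0.1095 -0.0011  0.    ]
```

```bash
cat > ov.py <<'E'
from fit import *
def circ(c,ax,r,n=40):
    ax=ax/np.linalg.norm(ax); a=np.cross(ax,[0,1,0.3]);a/=np.linalg.norm(a);b=np.cross(ax,a)
    t=np.linspace(0,2*np.pi,n);return c+r*(np.outer(np.cos(t),a)+np.outer(np.sin(t),b))
def brush(tip,ax):
    L=[]
    for s,r in((0,.0195),(.065,.0195),(.111,.019),(.123,.019),(.123,.012),(.19,.012)): L.append(circ(tip+s*ax,ax,r))
    return L
def restmodel(p):
    q=rest(p,[[x,y,.01] for x,y in((-.075,-.045),(.075,-.045),(.075,.045),(-.075,.045),(-.075,-.045))])
    tip=rest(p,[[.03,0,.03]])[0]; ax=Rz(p[2])@np.array([-np.sin(.5),0,np.cos(.5)])
    return [q]+brush(tip,ax)
def stmodel(p):
    L=[rest(p,[[x,y,.03] for x,y in((-.065,-.065),(.065,-.065),(.065,.065),(-.065,.065),(-.065,-.065))])]
    o=np.array([p[0],p[1],0]);z=np.array([0,0,1.])
    for h,r in((.052,.052),(.052,.036),(.162,.038)):L.append(circ(o+h*z,z,r))
    return L
def draw(d,L,x0,y0,w,h,k,name,off=(0,0),gamma=.5):
    im=(255*(d["img"][y0:y0+h,x0:x0+w,::-1]/255.)**gamma).astype(np.uint8)
    im=cv2.resize(im,None,fx=k,fy=k,interpolation=cv2.INTER_CUBIC)
    for q in L:
        px=(proj(d,q)+off-[x0,y0]+.5)*k-.5
        cv2.polylines(im,[np.round(px).astype(int)],False,(0,0,255),1)
    cv2.imwrite("pics/"+name,im)
E
python3 - <<'E'
from ov import *
p=(.564,-.157,-.27)
draw(S,restmodel(p),230,170,110,80,7,"o1.png");draw(T,restmodel(p),270,185,80,80,7,"o2.png")
q=(.577,.236,.25)
draw(S,stmodel(q),195,275,110,110,5,"o3.png");draw(T,stmodel(q),145,170,80,80,7,"o4.png")
ims=[cv2.imread(f"pics/o{i}.png") for i in(1,2,3,4)]
can=np.zeros((1120,1340,3),np.uint8)
for i,m in enumerate(ims):
    y,x=(i//2)*560,(i%2)*780; can[y:y+m.shape[0],x:x+m.shape[1]]=m
cv2.imwrite("pics/o.png",cv2.resize(can,None,fx=.59,fy=.535))
E
```

```text
(no output)
```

View pics/o1.png

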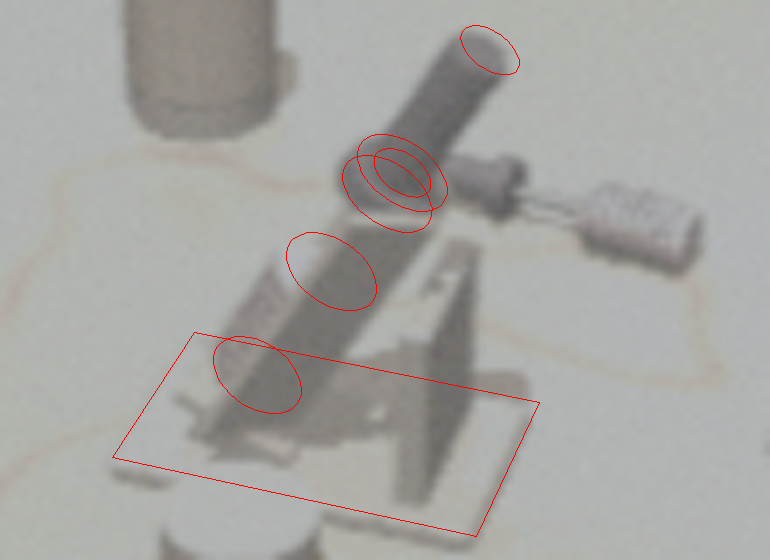

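View pics/o2.png

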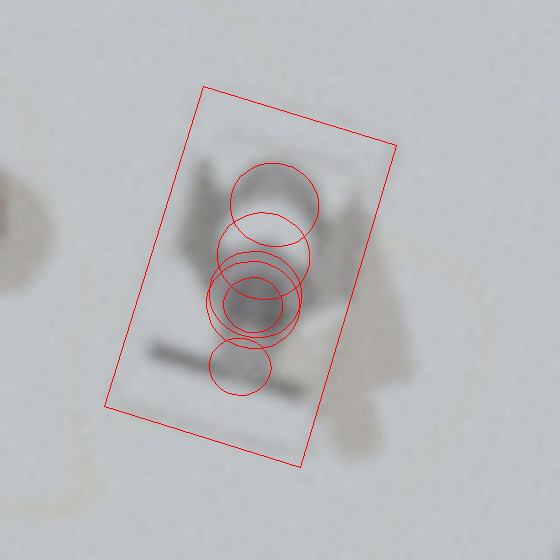

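View pics/o3.png

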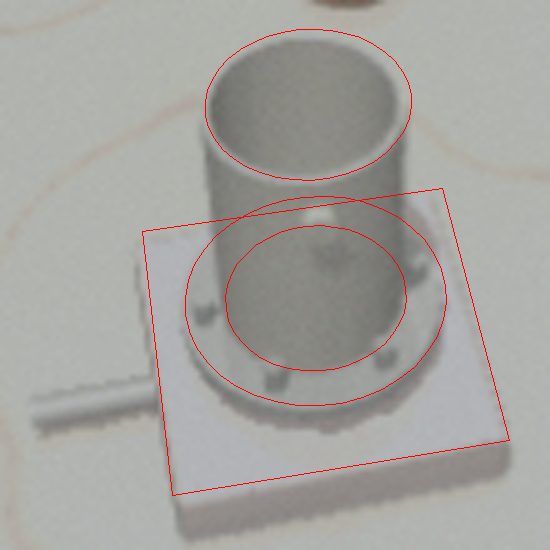

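View pics/o4.png

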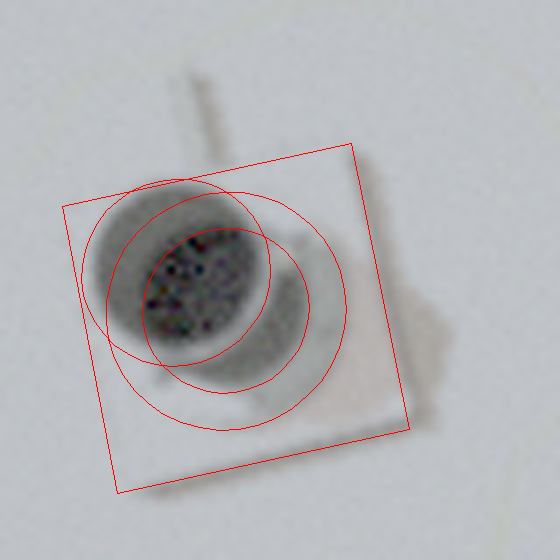

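```bash
cat > w.py <<'E'
from h import *
from scipy.spatial.transform import Rotation as Ro
def st():
    s=ctrl.get_state();return s,Ro.from_rotvec(s["tool_rot"]).as_matrix()
def plan(P,psi=None,tcpz=None):
    """P: TCP target; psi: heading of tool x (mod pi) ; prints shift in current tool axes and yaw about tool y"""
    s,R=st(); v=R.T@(np.array(P)-s["position"])*1000
    y=0
    if psi is not None:
        cur=np.arctan2(R[1,0],R[0,0]); y=-(psi-cur); y=(y+np.pi/2)%np.pi-np.pi/2; y=np.degrees(y) # tool y is down
    return v,y
E
python3 - <<'E'
from w import *
s,R=st();print(R.round(3)); print(plan([.521,-.145,.30],-.27+np.pi/2))
E
```

```text
[[ 0.377 -0.    -0.926]
 [ 0.926 -0.001  0.377]
 [-0.001 -1.    -0.   ]]
(array([-587.58026212,  -77.41057937, -537.16516299]), np.float64(-6.692055487880282))
```

drive_tool(increments="-15 -40 -15 0 0; -35 -37 -32 0 0; -38 0 -35 0 0; -38 0 -35 0 0; -38 0 -35 0 0; -38 0 -35 0 0; -38 0 -35 0 0; -38 0 -35 0 0; -38 0 -35 0 0; -38 0 -35 0 0; -38 0 -35 0 0; -38 0 -35 0 0; -38 0 -35 0 0; -38 0 -35 0 0; -38 0 -35 0 0; -38 0 -35 0 0; -5 0 0 -6.7 0; 0 0 0 0 0", squeeze=10)

```text
time: 2.5
position: [0.5209, -0.1449, 0.2994]
tool_rot: [-1.326, -1.006, 1.006]
ft_force: [0.2, 0.4, 0.3]
grip_width: 1.0
```

Run:
```python
from w import *
import pickle
S=get_image("side");T=get_image("top");W=get_image("wrist");pickle.dump((S,T,W),open("i1.pkl","wb"))
s,R=st();print(s["time"],s["position"],R.round(3).tolist(),s["joint_positions"].round(2)); print(plan([.5195,-.1445,.15],-.27+np.pi/2))
crop(S,200,60,200,150,4,"s1.png");crop(T,210,130,200,150,4,"t1.png");crop(W,0,0,560,420,1,"w1.png")
print(proj(S,s["position"]),proj(T,s["position"]))
```

```text
2.65 [ 0.52122401 -0.14310779  0.29955325] [[0.267, 0.0, -0.964], [0.964, 0.001, 0.267], [0.001, -1.0, -0.0]] [-0.48  0.06  0.73  1.62 -0.04  1.48  1.56]
(array([ -1.9073948 , 149.55192898,   1.29110985]), np.float64(0.012689735799451981))
[[294.16381058 138.52243803]] [[307.65331957 226.73988623]]
```

View pics/s1.png

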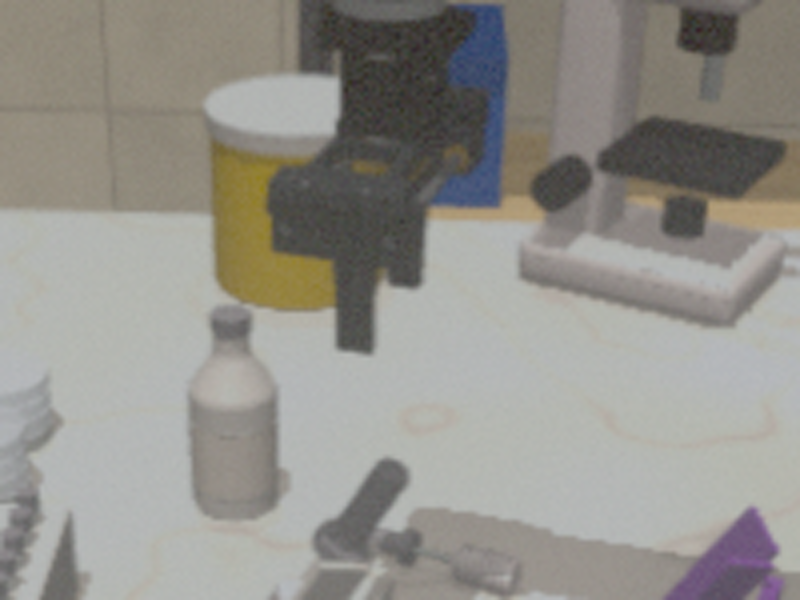

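View pics/t1.png

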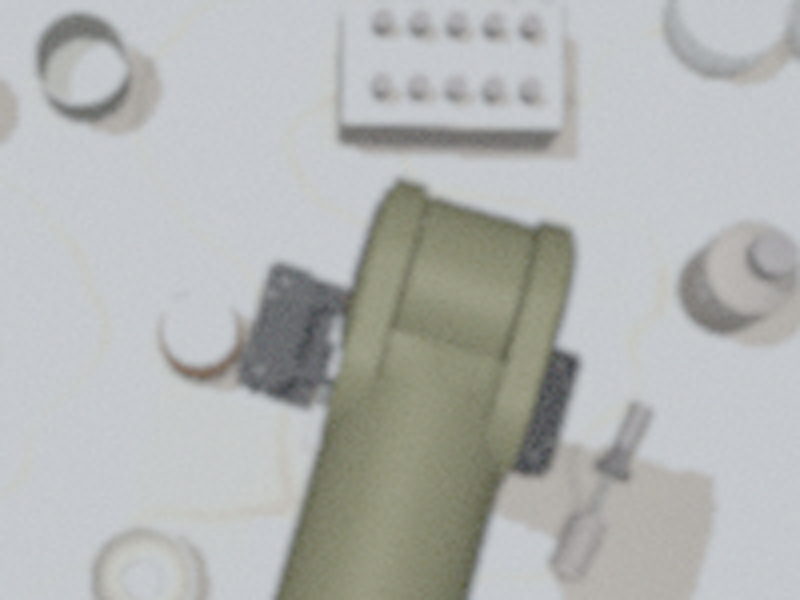

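View pics/w1.png

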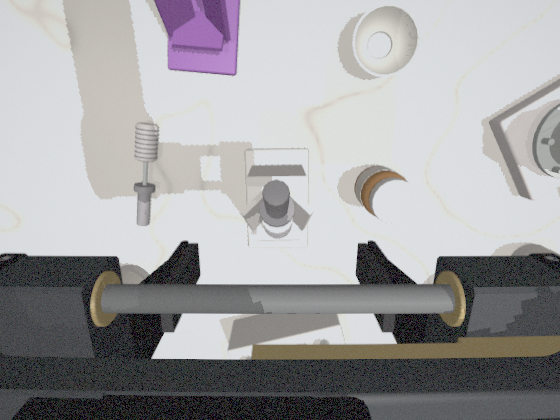

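Run:
```python
from ov import *
S,T,W=pickle.load(open("i1.pkl","rb"))
p=(.564,-.157,-.27)
draw(W,restmodel(p),200,110,160,150,5,"ow.png")
print(atz(W,(277,187),.197))
```

```text
[ 0.50468745 -0.13951353  0.197     ]
```

View pics/ow.png

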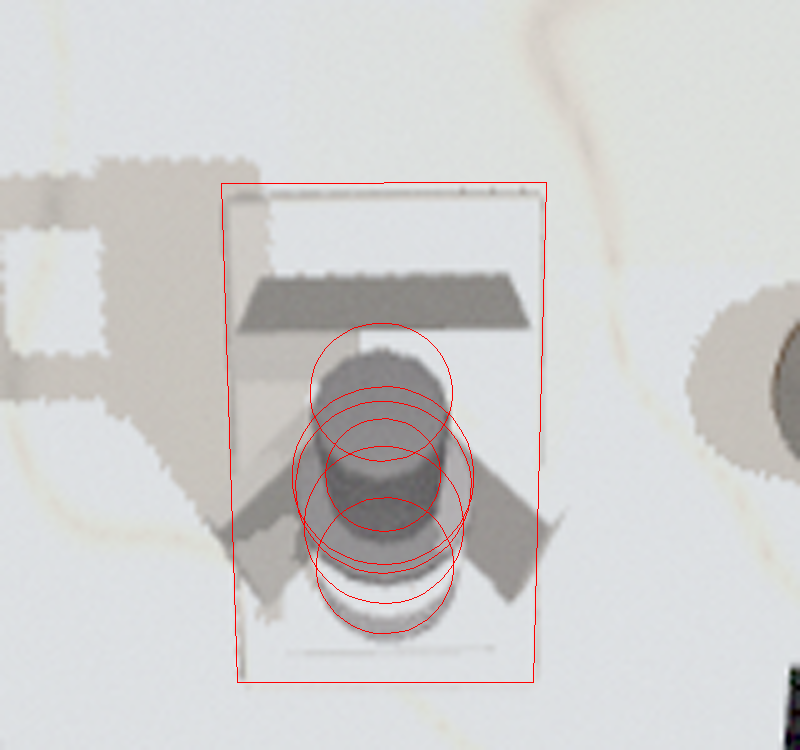

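drive_tool(increments="-2.1 40 -2.4 0 0; 0 40 0 0 0; 0 30 0 0 0; 0 20 0 0 0; 0 15 0 0 0; 0 4 0 0 0; 0 0 0 0 255; 0 0 0 0 255; 0 0 0 0 255; 0 0 0 0 255; 0 0 0 0 255; 0 0 0 0 255", squeeze=8)

```text
time: 4.15
position: [0.5229, -0.1469, 0.1506]
tool_rot: [-1.325, -1.008, 1.008]
ft_force: [0.5, -0.1, 0.8]
grip_width: 0.402
```

Run:
```python
from w import *
s,R=st();print(s["time"],s["position"],s["grip_width"],s["ft_force"],s["torque"])
S=get_image("side");W=get_image("wrist")
crop(S,220,130,120,120,5,"s2.png",.4);crop(W,150,100,260,200,3,"w2.png",.5)
```

```text
4.15 [ 0.52289709 -0.14686183  0.15058372] 0.40173108396451235 [ 0.50058044 -0.13950238  0.81682047] [-0.03616182  0.00548607 -0.02088131]
```

View pics/s2.png

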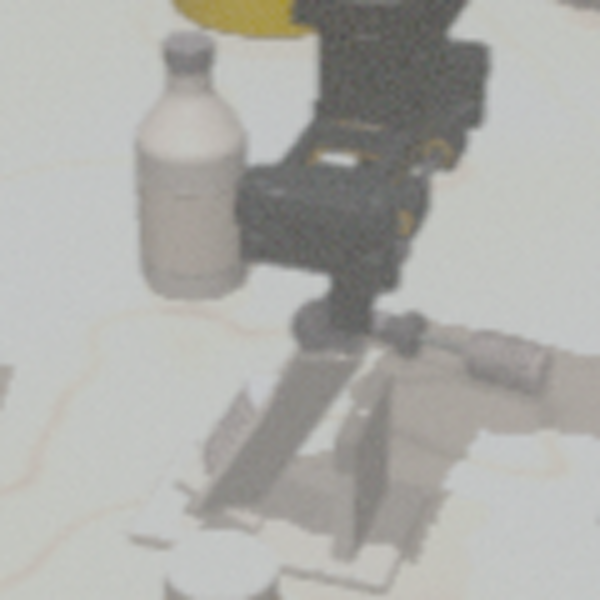

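View pics/w2.png

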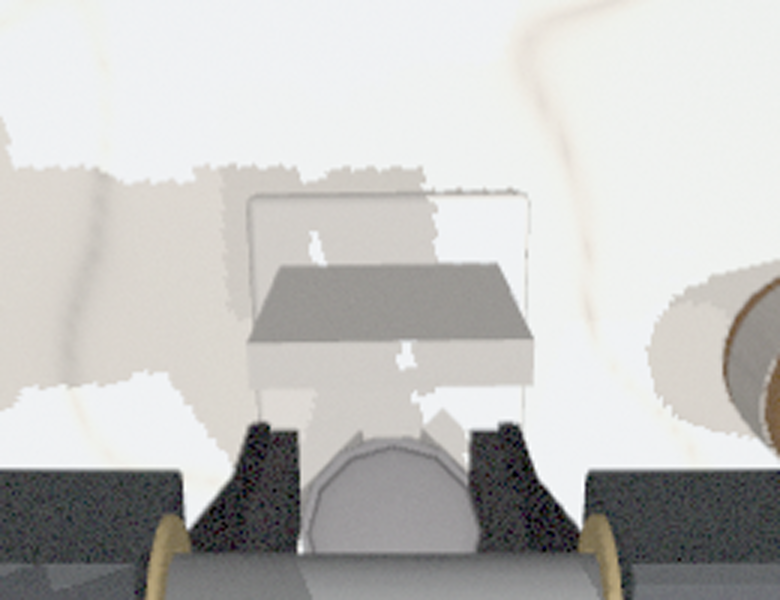

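drive_tool(increments="0 0 0 0 255; 0 0 0 0 255; 0 0 0 0 255; 0 0 0 0 255")

```text
time: 4.75
position: [0.5236, -0.146, 0.1508]
tool_rot: [-1.324, -1.01, 1.007]
ft_force: [3.1, 5.7, 1.2]
grip_width: 0.273
```

drive_tool(increments="0.5 0 0 0 255; 0 -3 -6.7 0 255; 0 -3.6 -6.6 0 255; 0 -3.6 -7.1 0 255; 0 -3.6 -7.1 0 255; 0 0 0 0 255", squeeze=5)

```text
time: 5.5
position: [0.5503, -0.1542, 0.1645]
tool_rot: [-1.326, -1.008, 1.008]
ft_force: [-1.9, 1.7, 3.4]
grip_width: 0.284
```

Run:
```python
from w import *
s,R=st();print(s["time"],s["position"],s["grip_width"],s["ft_force"],s["torque"])
S=get_image("side");W=get_image("wrist")
crop(S,220,130,120,120,5,"s3.png",.4);crop(W,150,100,260,200,3,"w3.png",.5)
```

```text
5.5 [ 0.55028535 -0.15417626  0.16450347] 0.2837751400743911 [-1.89365361  1.73266337  3.35528868] [0.60982484 0.29207568 0.04441599]
```

View pics/s3.png

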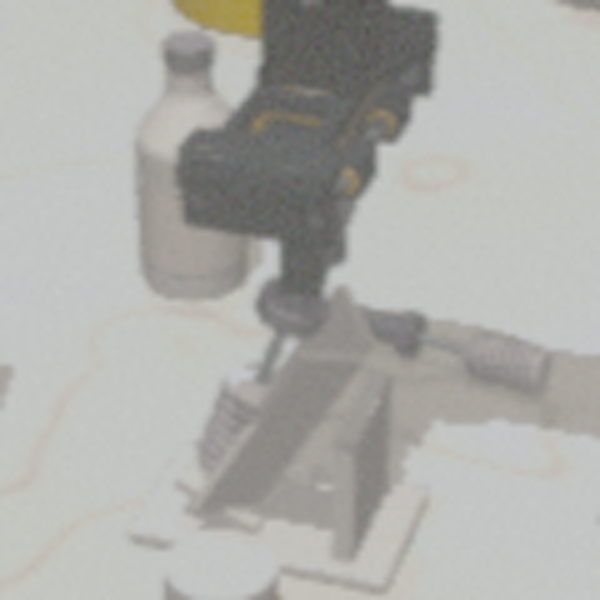

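View pics/w3.png

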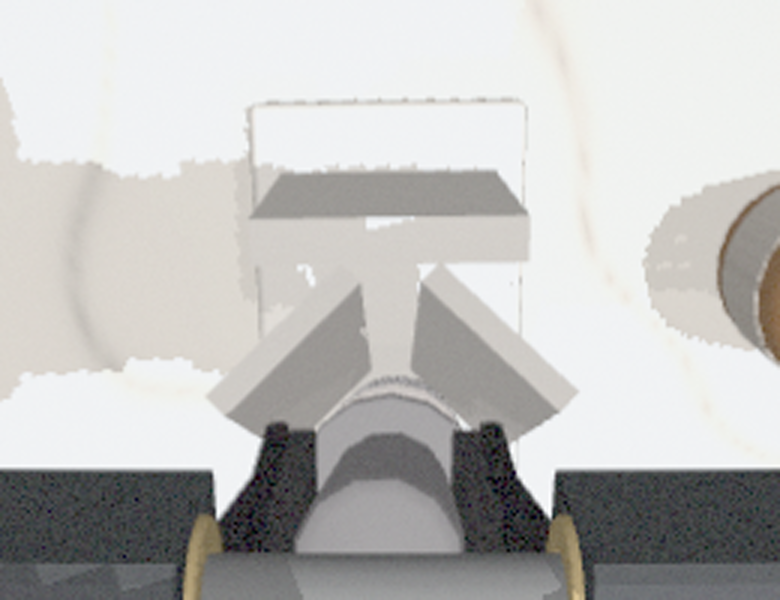

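drive_tool(increments="0 -3 -7.4 0 255; 0 -2.9 -7.4 0 255; 0 -2.1 -7.6 0 255; 0 -2.1 -7.7 0 255; 0 -1.4 -7.8 0 255; 0 -1.2 -7.8 0 255; 0 0 0 0 255", squeeze=5)

```text
time: 6.48
position: [0.5942, -0.1664, 0.177]
tool_rot: [-1.326, -1.008, 1.008]
ft_force: [0.2, 0.8, -1.1]
grip_width: 0.275
```

Run:
```python
from w import *
s,R=st();print(s["time"],s["position"],s["grip_width"],s["ft_force"],s["torque"])
S=get_image("side");W=get_image("wrist")
crop(S,220,130,120,120,5,"s4.png",.4);crop(W,150,100,260,200,3,"w4.png",.5)
```

```text
6.475 [ 0.59415173 -0.16638195  0.17696232] 0.27467420650883095 [ 0.16530368  0.84093106 -1.0755844 ] [0.03518268 0.00824751 0.0683042 ]
```

View pics/s4.png

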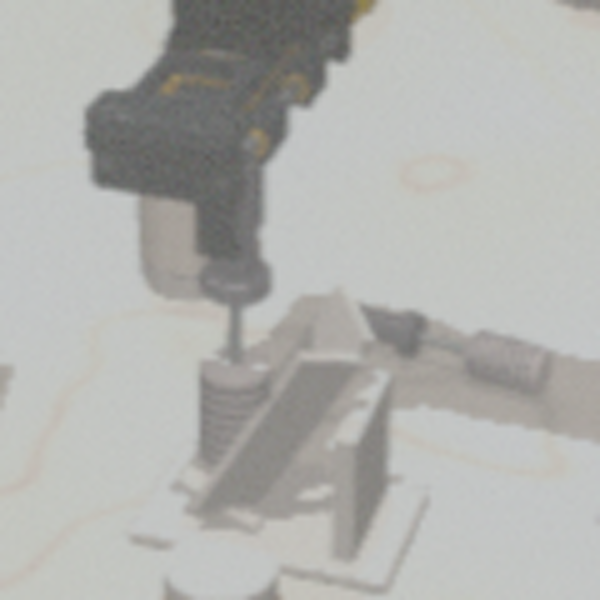

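View pics/w4.png

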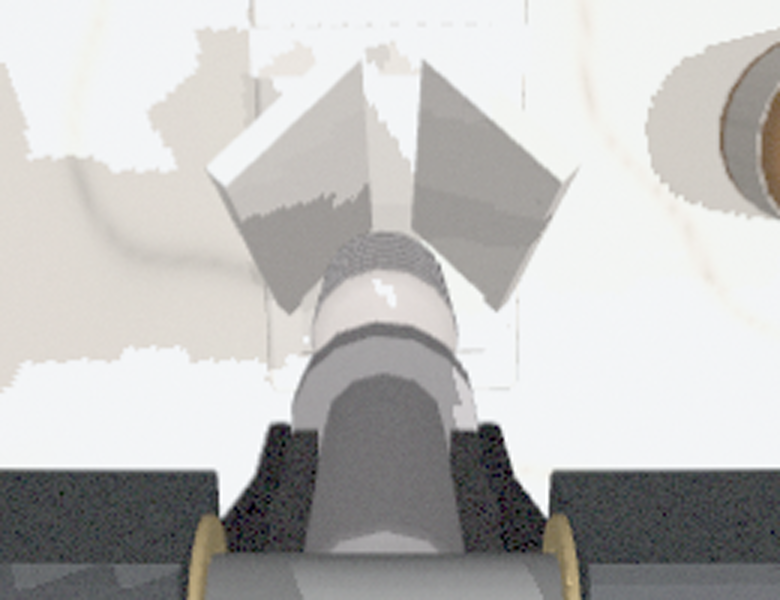

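drive_tool(increments="0 0 0 0 255; 0 0 0 0 255; 0 -8 0 0 255; 0 -20 0 0 255; 0 -40 0 0 255; 0 -40 0 0 255; 0 -40 0 0 255; 0 -12 0 0 255; 0 0 0 0 255", squeeze=35)

```text
time: 7.7
position: [0.5938, -0.1662, 0.338]
tool_rot: [-1.326, -1.009, 1.007]
ft_force: [-0.6, -1.1, -1.8]
grip_width: 0.27
```

Run:
```python
from w import *
import pickle
s,R=st();print(s["time"],s["position"],s["grip_width"],s["ft_force"],s["torque"])
S=get_image("side");W=get_image("wrist");T=get_image("top");pickle.dump((S,T,W),open("i5.pkl","wb"))
crop(S,200,80,120,120,5,"s5.png",.4);crop(W,150,0,260,420,2,"w5.png",.5)
```

```text
7.7 [ 0.59380105 -0.16618707  0.33802365] 0.27036023110589985 [-0.58632709 -1.09305203 -1.80425152] [-0.01838329  0.01647619 -0.00618681]
```

View pics/s5.png

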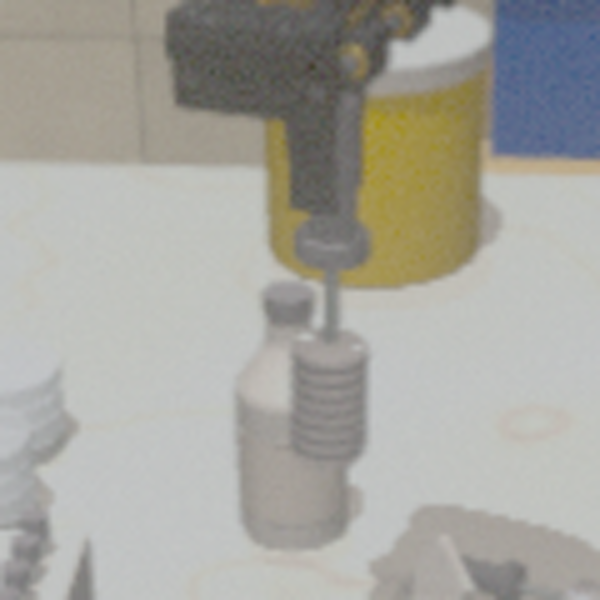

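View pics/w5.png

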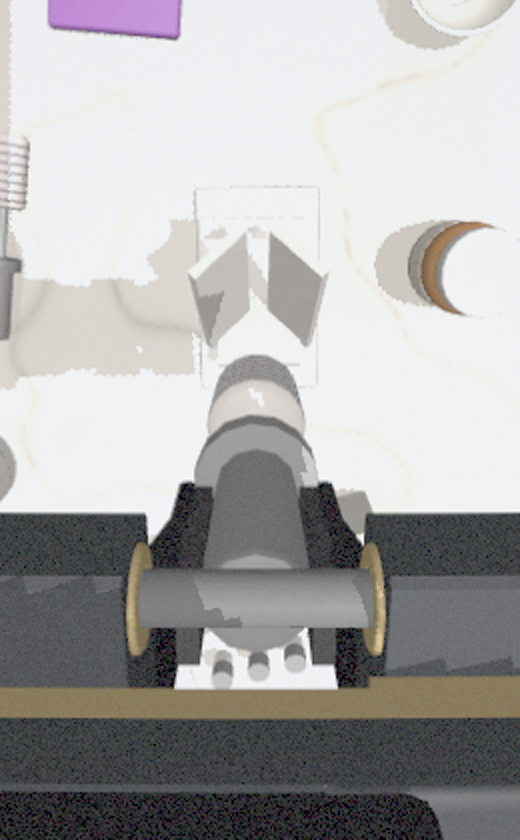

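```bash
python3 - <<'E'
from ov import *
from w import st
S,T,W=pickle.load(open("i5.pkl","rb"))
s,R=st(); g=s["position"]+R[:,1]*-.0187
rx=-R[:,2]
for k,(sg,th) in enumerate(((.158,0),(.160,.06))):
    ax=np.array([0,0,1.])*np.cos(th)-rx*np.sin(th)
    L=brush(g-sg*ax,ax)
    draw(S,L,200,80,120,120,5,f"s6{k}.png");draw(W,L,200,150,160,200,4,f"w6{k}.png")
E
python3 -c "
import cv2,numpy as np
a=cv2.hconcat([cv2.imread('pics/s60.png')[:,150:450],cv2.imread('pics/s61.png')[:,150:450]]);cv2.imwrite('pics/s6.png',a)
a=cv2.hconcat([cv2.imread('pics/w60.png')[0:600,:],cv2.imread('pics/w61.png')[0:600,:]]);cv2.imwrite('pics/w6.png',a[:, :])
a=cv2.imread('pics/w6.png');cv2.imwrite('pics/w6.png',cv2.hconcat([a[:,150:500],a[:,790:1140]]))"
```

```text
(no output)
```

View pics/s6.png

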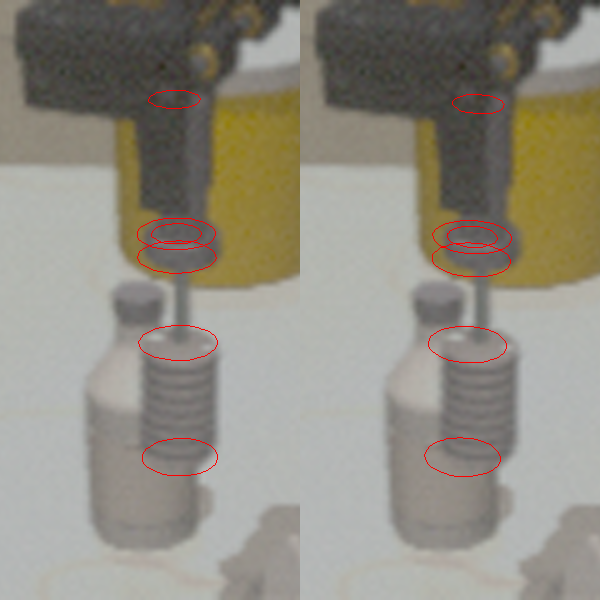

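View pics/w6.png

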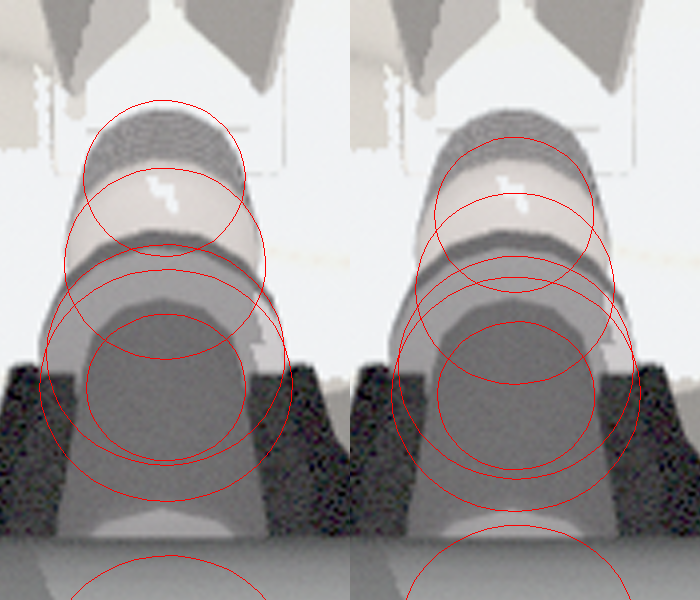

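drive_tool(increments="12 0 4 0 255; 30 0 10 0 255; 39 0 12 0 255; 39 0 12 0 255; 39 0 12 0 255; 39 0 12 0 255; 39 0 12 0 255; 39 0 12 0 255; 39 0 12 0 255; 39 0 12 0 255; 25 0 10 0 255; 5 0 3 0 255; 0 0 0 0 255; 0 0 0 0 255")

```text
time: 9.6
position: [0.5778, 0.235, 0.3373]
tool_rot: [-1.327, -1.006, 1.006]
ft_force: [0.2, 0.3, -2.2]
grip_width: 0.266
```

Run:
```python
from ov import *
from w import st
s,R=st();print(s["time"],s["position"],s["grip_width"],s["ft_force"],s["torque"],s["joint_positions"].round(2))
S=get_image("side");W=get_image("wrist");T=get_image("top");pickle.dump((S,T,W),open("i7.pkl","wb"))
L=stmodel((.579,.238,.25))
draw(S,L,180,200,140,190,3.2 and 3,"s7.png");draw(W,L,150,50,260,350,2,"w7.png")
draw(T,L,145,170,80,80,7,"t7.png")
```

```text
9.6 [0.57777872 0.23497814 0.33729504] 0.26617126900570376 [ 0.22398596  0.32391093 -2.15304568] [-0.01211705 -0.00278538 -0.02287277] [-0.85  0.25  0.53  1.35 -0.13  1.58  0.97]
```

View pics/s7.png

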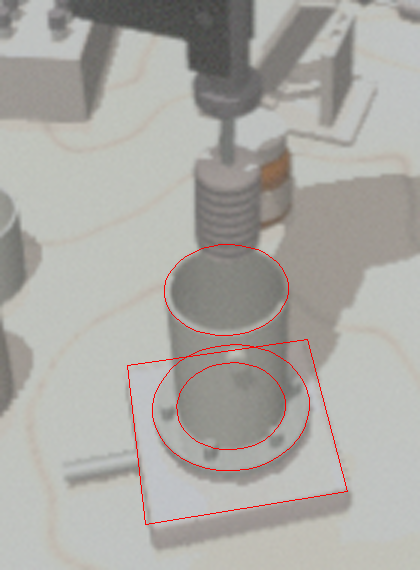

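View pics/w7.png

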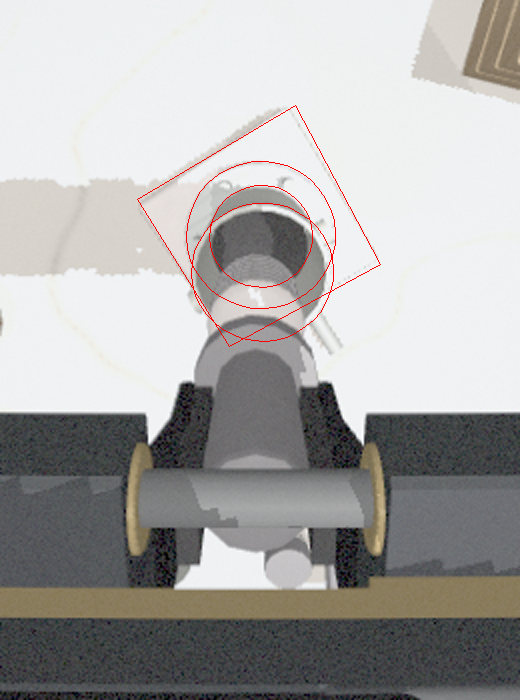

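Run:
```python
from ov import *
S,T,W=pickle.load(open("i7.pkl","rb"))
L=stmodel((.579,.238,.25))
draw(W,L[:1]+L[1:2]+L[3:],205,90,145,110,5,"w8.png",gamma=.9)
```

```text
(no output)
```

View pics/w8.png

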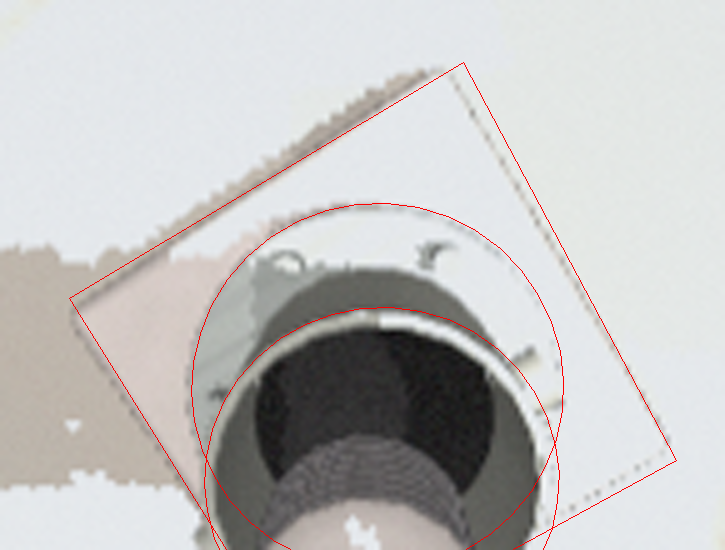

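View pics/t7.png

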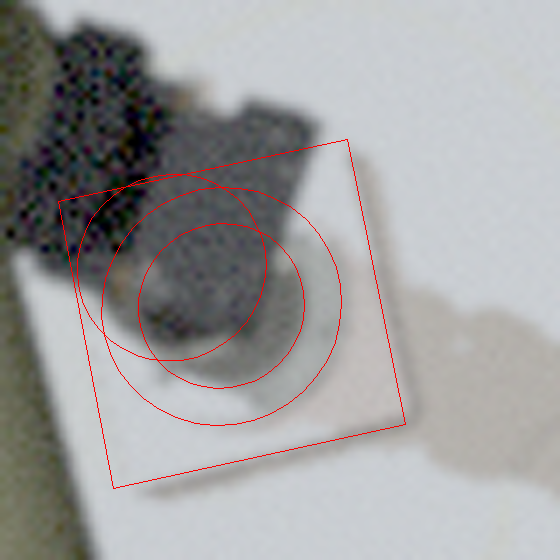

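drive_tool(increments="2.8 5 0.5 0 255; 0 20 0 0 255; 0 25 0 0 255; 0 20 0 0 255; 0 15 0 0 255; 0 8 0 0 255; 0 0 0 0 255; 0 0 0 0 255", squeeze=50)

```text
time: 10.75
position: [0.5781, 0.24, 0.2449]
tool_rot: [-1.325, -1.009, 1.007]
ft_force: [0.7, -0.1, -0.6]
grip_width: 0.265
```

Run:
```python
from ov import *
from w import st
s,R=st();print(s["time"],s["position"],s["grip_width"],s["ft_force"],s["torque"])
S=get_image("side");W=get_image("wrist")
crop(S,180,200,140,190,3,"s9.png");crop(W,150,50,260,350,2,"w9.png")
```

```text
10.75 [0.57810531 0.23999048 0.24494864] 0.2651000330201229 [ 0.69085035 -0.07060832 -0.61607121] [ 0.01032175 -0.06396145  0.04547925]
```

View pics/s9.png

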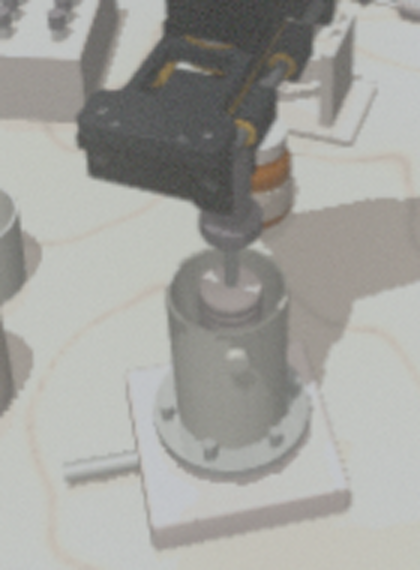

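View pics/w9.png

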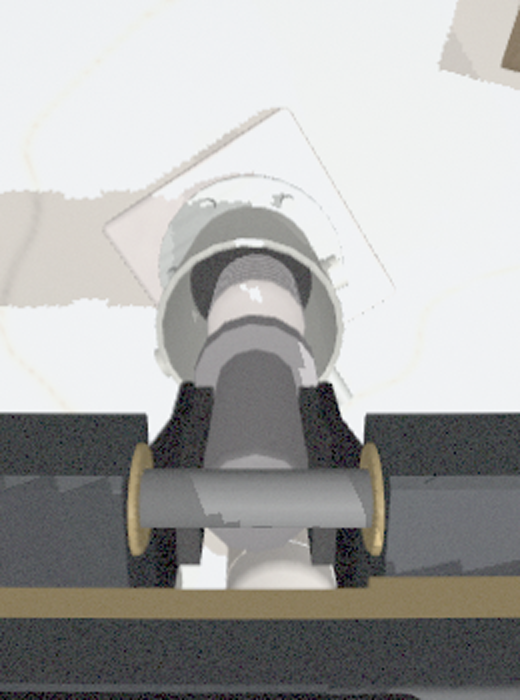

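drive_tool(increments="-2 5 0 0 255; 0 6 0 0 255; 0 0 0 0 255")

```text
time: 11.22
position: [0.5766, 0.2377, 0.2322]
tool_rot: [-1.325, -1.007, 1.009]
ft_force: [0.7, -0.2, -1.1]
grip_width: 0.267
```

drive_tool(increments="0 6 0 0 255; 0 0 0 0 255")

```text
time: 11.48
position: [0.5768, 0.2378, 0.2264]
tool_rot: [-1.325, -1.007, 1.009]
ft_force: [-0.2, -0.1, -0.2]
grip_width: 0.267
```

drive_tool(increments="0 6 0 0 255; 0 0 0 0 255")

```text
time: 11.72
position: [0.5773, 0.2379, 0.221]
tool_rot: [-1.325, -1.009, 1.008]
ft_force: [-0.3, -0.2, 0.8]
grip_width: 0.267
```

drive_tool(increments="0 4 0 0 255; 0 0 0 0 255")

```text
time: 11.98
position: [0.5773, 0.2379, 0.2172]
tool_rot: [-1.325, -1.009, 1.008]
ft_force: [-0.5, 0.4, 2.2]
grip_width: 0.267
```

drive_tool(increments="0 4 0 0 255; 0 0 0 0 255")

```text
time: 12.22
position: [0.5773, 0.238, 0.2132]
tool_rot: [-1.325, -1.009, 1.008]
ft_force: [-0.2, -0.7, 3.9]
grip_width: 0.271
```

drive_tool(increments="0 4 0 0 255; 0 0 0 0 255")

```text
time: 12.48
position: [0.5773, 0.238, 0.2093]
tool_rot: [-1.325, -1.009, 1.008]
ft_force: [0.6, 0.9, 4.9]
grip_width: 0.261
```

drive_tool(increments="0 3 0 0 255; 0 0 0 0 255")

```text
time: 12.72
position: [0.5776, 0.2379, 0.2075]
tool_rot: [-1.325, -1.009, 1.007]
ft_force: [-0.7, -0.9, 8.3]
grip_width: 0.264
```

drive_tool(increments="0 2 0 0 255; 0 0 0 0 255")

```text
time: 12.98
position: [0.5778, 0.2379, 0.2066]
tool_rot: [-1.325, -1.01, 1.006]
ft_force: [-1.8, -1.7, 13.1]
grip_width: 0.267
```

drive_tool(increments="0 0.6 0 0 255; 0 0 0 0 255; 0 0 0 0 255; 0 0 0 0 255; 0 0 0 0 255; 0 0 0 0 255; 0 0 0 0 255")

```text
time: 13.85
position: [0.5778, 0.2379, 0.2063]
tool_rot: [-1.325, -1.01, 1.006]
ft_force: [-1.8, -2.7, 13.3]
grip_width: 0.266
```

Run:
```python
from ov import *
from w import st
s,R=st();print(s["time"],s["position"],s["grip_width"],s["ft_force"],s["torque"])
S=get_image("side")
crop(S,180,200,140,190,3,"s10.png")
```

```text
13.85 [0.57781821 0.23789094 0.2062541 ] 0.2658808671310653 [-1.77066973 -2.68696017 13.31009848] [-0.39032885  0.89115744  0.03970475]
```

View pics/s10.png

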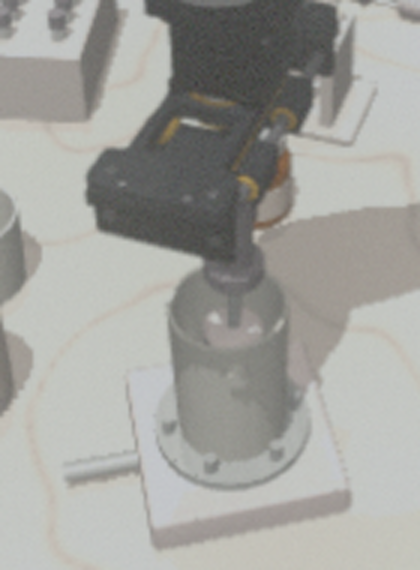

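drive_tool(increments="0 -4 0 0 255; 0 -16 0 0 255; 0 -25 0 0 255; 0 -25 0 0 255; 0 -12 0 0 255; 0 0 0 0 255; 0 0 0 0 255")

```text
time: 14.78
position: [0.5765, 0.2378, 0.2841]
tool_rot: [-1.324, -1.006, 1.01]
ft_force: [-0.8, -0.1, -1.3]
grip_width: 0.269
```

Run:
```python
from ov import *
from w import st
s,R=st();print(s["time"],s["position"],s["grip_width"],s["ft_force"],s["torque"])
S=get_image("side");W=get_image("wrist")
crop(S,180,200,140,190,3,"s11.png");crop(W,150,50,260,350,2,"w11.png")
```

```text
14.775 [0.57647804 0.23775835 0.28406873] 0.2689968979661904 [-0.81040691 -0.11174157 -1.25979876] [ 0.04912272  0.0188392  -0.02314953]
```

View pics/s11.png

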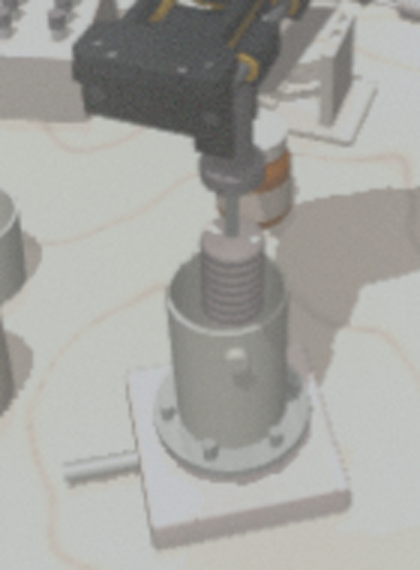

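View pics/w11.png

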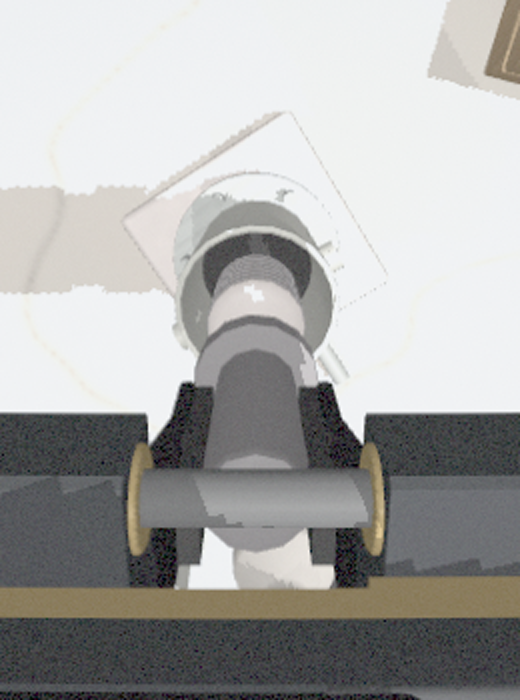

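drive_tool(increments="0 -8 0 0 255; 0 0 0 0 255; 0 0 0 0 255; 0 15 0 0 255; 0 25 0 0 255; 0 20 0 0 255; 0 12 0 0 255; 0 8 0 0 255; 0 5 0 0 255; 0 4 0 0 255; 0 1 0 0 255; 0 0 0 0 255")

```text
time: 16.38
position: [0.5774, 0.2376, 0.2065]
tool_rot: [-1.325, -1.009, 1.006]
ft_force: [-4.3, -2.8, 13.6]
grip_width: 0.265
```

drive_tool(increments="0 0 0 0 255; 0 0 0 0 255; 0 0 0 0 255; 0 0 0 0 255; 0 0 0 0 255")

```text
time: 17.0
position: [0.5774, 0.2376, 0.2065]
tool_rot: [-1.325, -1.009, 1.007]
ft_force: [-4.4, -3.3, 12.7]
grip_width: 0.267
```

drive_tool(increments="0 -4 0 0 255; 0 -16 0 0 255; 0 -25 0 0 255; 0 -25 0 0 255; 0 -14 0 0 255; 0 -6 0 0 255; 0 0 0 0 255; 0 0 0 0 255; 0 0 0 0 255")

```text
time: 18.12
position: [0.5768, 0.2378, 0.2926]
tool_rot: [-1.325, -1.007, 1.009]
ft_force: [0.1, 0.2, -0.5]
grip_width: 0.265
```

Run:
```python
from ov import *
from w import st
s,R=st();print(s["time"],s["position"],s["grip_width"],s["ft_force"],s["torque"])
S=get_image("side");W=get_image("wrist");pickle.dump((S,W),open("i12.pkl","wb"))
crop(S,180,200,140,190,3,"s12.png")
g=s["position"]+R[:,1]*-.0187; ax=np.array([0,0,1.])
draw(W,brush(g-.158*ax,ax),200,150,160,150,4,"w12.png")
```

```text
18.125 [0.57680594 0.23778876 0.29262997] 0.26451065479988195 [ 0.14116061  0.1532114  -0.51438121] [ 0.01607866 -0.00828377 -0.011612  ]
```

View pics/s12.png

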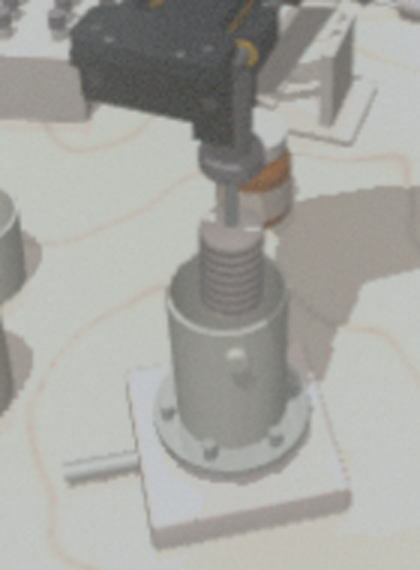

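View pics/w12.png

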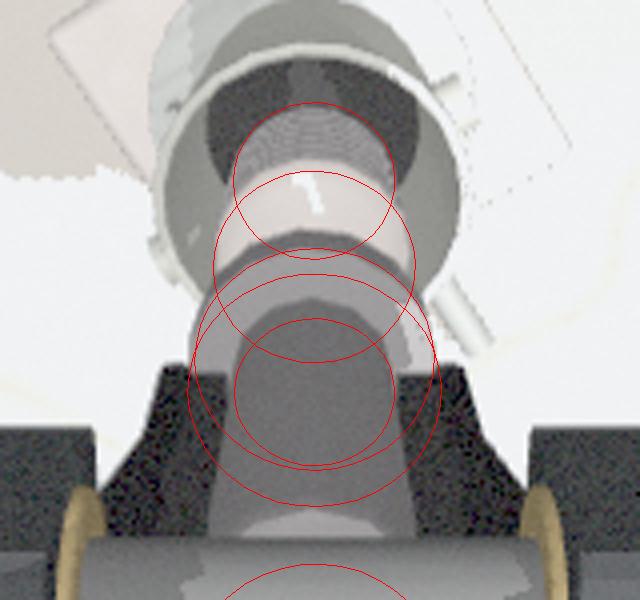

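Brush pose in the grip is unchanged. Third stroke.

drive_tool(increments="0 15 0 0 255; 0 25 0 0 255; 0 20 0 0 255; 0 12 0 0 255; 0 8 0 0 255; 0 5 0 0 255; 0 4 0 0 255; 0 1.4 0 0 255; 0 0 0 0 255; 0 0 0 0 255; 0 0 0 0 255; 0 0 0 0 255; 0 0 0 0 255; 0 0 0 0 255")

```text
time: 19.98
position: [0.5773, 0.2376, 0.2063]
tool_rot: [-1.324, -1.009, 1.006]
ft_force: [-4.7, -2.4, 13.3]
grip_width: 0.266
```

drive_tool(increments="0 -4 0 0 255; 0 -16 0 0 255; 0 -25 0 0 255; 0 -25 0 0 255; 0 -14 0 0 255; 0 -6 0 0 255; 0 0 0 0 255; 0 0 0 0 255; 0 -15 0 0 255; 0 -25 0 0 255; 0 -9 0 0 255; 0 0 0 0 255")

```text
time: 21.48
position: [0.5775, 0.2379, 0.3428]
tool_rot: [-1.325, -1.009, 1.007]
ft_force: [-0.2, -0.1, -0.7]
grip_width: 0.267
```

Run:
```python
from ov import *
from w import *
s,R=st();print(s["time"],s["position"],s["grip_width"],s["ft_force"],s["torque"])
S=get_image("side")
crop(S,180,180,140,200,3,"s13.png")
print(plan([.594,-.1662,.338],-.27+np.pi/2))
```

```text
21.475 [0.5774891  0.23789729 0.34281783] 0.2670501823581832 [-0.17552039 -0.08134774 -0.68106668] [ 0.01027517 -0.00429081  0.0349546 ]
(array([-384.90050757,    3.88243081, -124.01731622]), np.float64(0.005481082605588419))
```

View pics/s13.png

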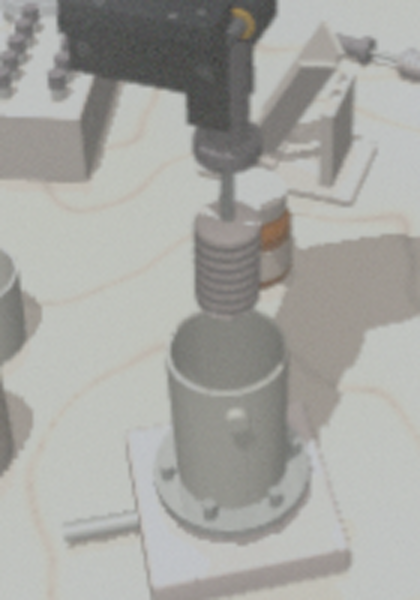

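drive_tool(increments="-12 0 -4 0 255; -30 0 -10 0 255; -39 0 -12.5 0 255; -39 0 -12.5 0 255; -39 0 -12.5 0 255; -39 0 -12.5 0 255; -39 0 -12.5 0 255; -39 0 -12.5 0 255; -39 0 -12.5 0 255; -39 0 -12.5 0 255; -25 0 -8 0 255; -6 0 -2 0 255; 0 0 0 0 255; 0 0 0 0 255")

```text
time: 23.28
position: [0.5943, -0.1644, 0.3418]
tool_rot: [-1.323, -1.01, 1.009]
ft_force: [-0.1, 0.4, -1.0]
grip_width: 0.261
```

Run:
```python
from ov import *
from w import *
s,R=st();print(s["time"],s["position"],s["grip_width"],s["ft_force"],s["torque"])
print(plan([.594,-.1662,.200],-.27+np.pi/2))
```

```text
23.275 [ 0.59427241 -0.16438241  0.34181238] 0.26143716248840887 [-0.08518339  0.37930199 -1.04738877] [-0.02283921  0.0431718   0.01631562]
(array([ -1.96557115, 141.81036765,  -0.29036763]), np.float64(0.15105327272147695))
```

drive_tool(increments="-1.8 15 0 0 255; 0 35 0 0 255; 0 40 0 0 255; 0 30 0 0 255; 0 16 0 0 255; 0 5 0 0 255; 0 0 0 0 255; 0 6 0 0 255; 0 6 0 0 255; 0 4 0 0 255; 0 0 0 0 255")

```text
time: 24.65
position: [0.5933, -0.1679, 0.1846]
tool_rot: [-1.324, -1.008, 1.008]
ft_force: [-0.3, -0.1, -0.9]
grip_width: 0.264
```

Run:
```python
from w import *
s,R=st();print(s["time"],s["position"],s["grip_width"],s["ft_force"],s["torque"])
S=get_image("side");W=get_image("wrist")
crop(S,220,130,120,120,5,"s14.png",.4);crop(W,150,100,260,200,3,"w14.png",.5)
```

```text
24.65 [ 0.59329563 -0.16788138  0.18462933] 0.2644811180701067 [-0.25811309 -0.13456767 -0.94342987] [-7.59613840e-05 -2.17996304e-03 -2.37682461e-03]
```

View pics/s14.png

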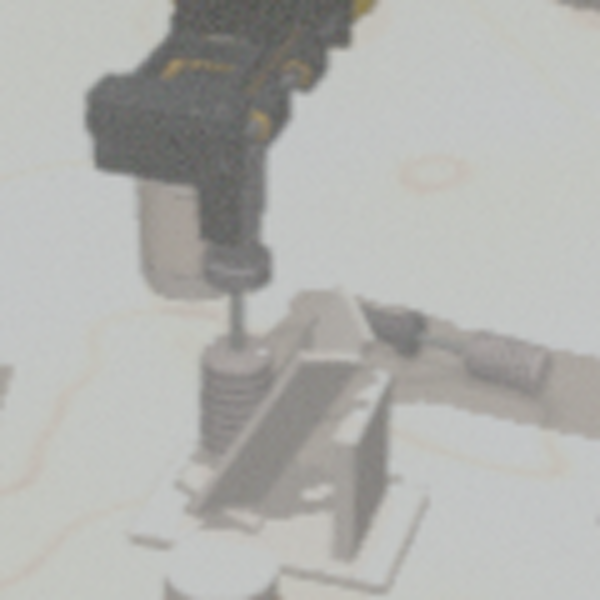

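View pics/w14.png

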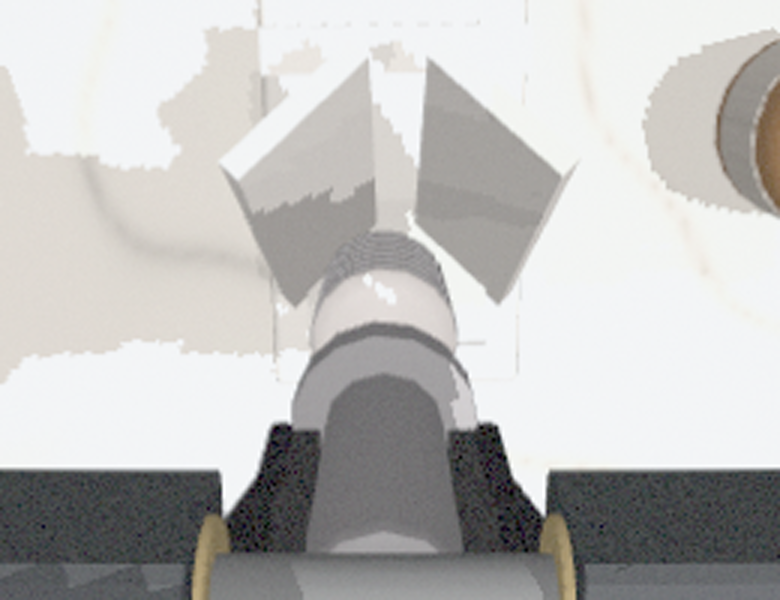

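drive_tool(increments="1.7 3 0 0 255; 0 3 0 0 255; 0 0 0 0 255")

```text
time: 25.12
position: [0.5938, -0.1662, 0.1787]
tool_rot: [-1.324, -1.008, 1.008]
ft_force: [0.2, -0.3, -1.5]
grip_width: 0.266
```

drive_tool(increments="0 2 0 0 255; 0 0 0 0 255")

```text
time: 25.38
position: [0.5939, -0.1663, 0.1769]
tool_rot: [-1.325, -1.008, 1.008]
ft_force: [0.6, 0.2, -1.4]
grip_width: 0.267
```

drive_tool(increments="0 3 0 0 255; 0 0 0 0 255")

```text
time: 25.62
position: [0.5944, -0.1666, 0.1763]
tool_rot: [-1.326, -1.01, 1.007]
ft_force: [-2.9, 1.6, 8.1]
grip_width: 0.265
```

drive_tool(increments="0 3 0 0 255; 0 0 0 0 255")

```text
time: 25.88
position: [0.5949, -0.1669, 0.176]
tool_rot: [-1.326, -1.011, 1.005]
ft_force: [-6.3, 2.2, 21.6]
grip_width: 0.268
```

drive_tool(increments="0 -4 0 0 255; 0 0 0 0 255; 0 0 0 0 255; 0 1.2 7.8 0 255; 0 1.4 7.8 0 255; 0 2.1 7.7 0 255; 0 2.1 7.6 0 255; 0 0 0 0 255", squeeze=5)

```text
time: 26.88
position: [0.5632, -0.1572, 0.1676]
tool_rot: [-1.323, -1.008, 1.008]
ft_force: [0.1, 1.9, 0.0]
grip_width: 0.272
```

Run:
```python
from w import *
s,R=st();print(s["time"],s["position"],s["grip_width"],s["ft_force"],s["torque"])
S=get_image("side");W=get_image("wrist")
crop(S,220,130,120,120,5,"s15.png",.4);crop(W,150,100,260,200,3,"w15.png",.5)
```

```text
26.875 [ 0.56317966 -0.15723338  0.16756936] 0.27158075615690275 [9.19068277e-02 1.92218141e+00 3.17255463e-04] [ 0.4271075  -0.02389981  0.04419392]
```

View pics/s15.png

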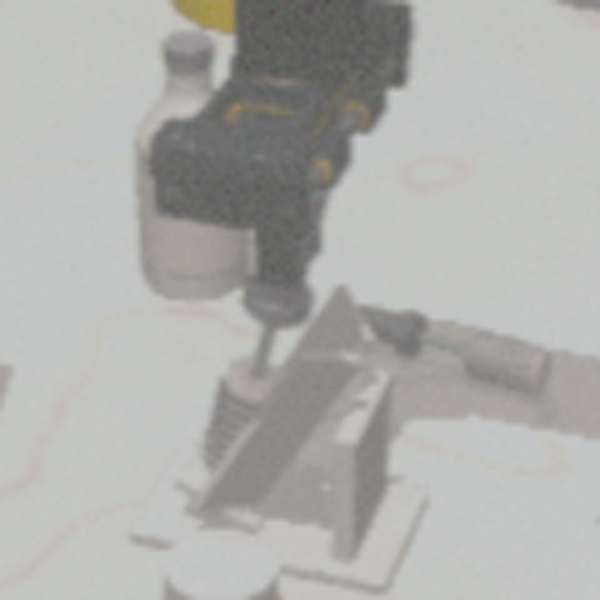

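View pics/w15.png

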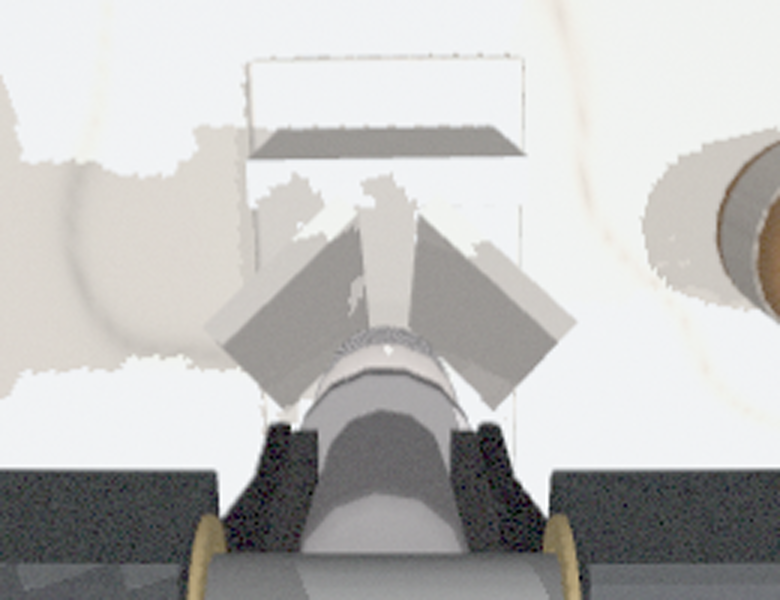

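drive_tool(increments="0 2.9 7.4 0 255; 0 3 7.4 0 255; 0 3.6 7.1 0 255; 0 3.6 7.1 0 255; 0 3.4 6.6 0 255; 0 2 5 0 255; 0 0 0 0 255")

```text
time: 27.85
position: [0.5252, -0.1468, 0.1497]
tool_rot: [-1.325, -1.009, 1.008]
ft_force: [1.1, 1.2, -0.3]
grip_width: 0.279
```

Run:
```python
from w import *
s,R=st();print(s["time"],s["position"],s["grip_width"],s["ft_force"],s["torque"])
S=get_image("side");W=get_image("wrist")
crop(S,220,130,120,120,5,"s16.png",.4);crop(W,150,100,260,200,3,"w16.png",.5)
```

```text
27.85 [ 0.52517067 -0.14684105  0.14972932] 0.27895534482044587 [ 1.10847309  1.16198376 -0.3404826 ] [ 0.39723032 -0.39778194  0.05897546]
```

View pics/s16.png

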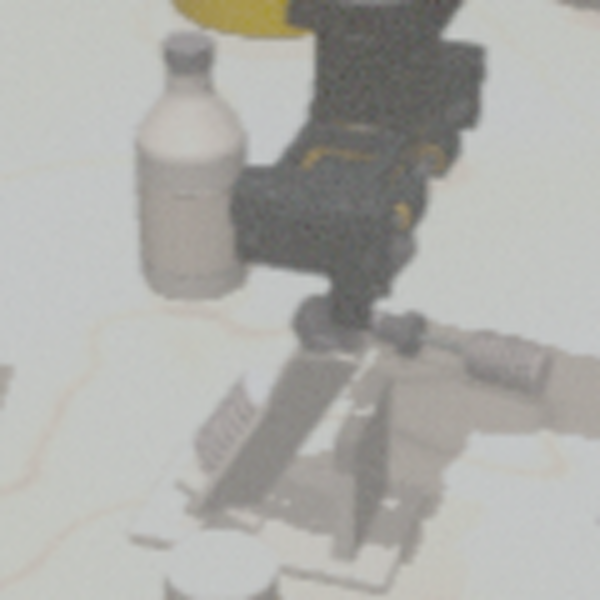

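View pics/w16.png

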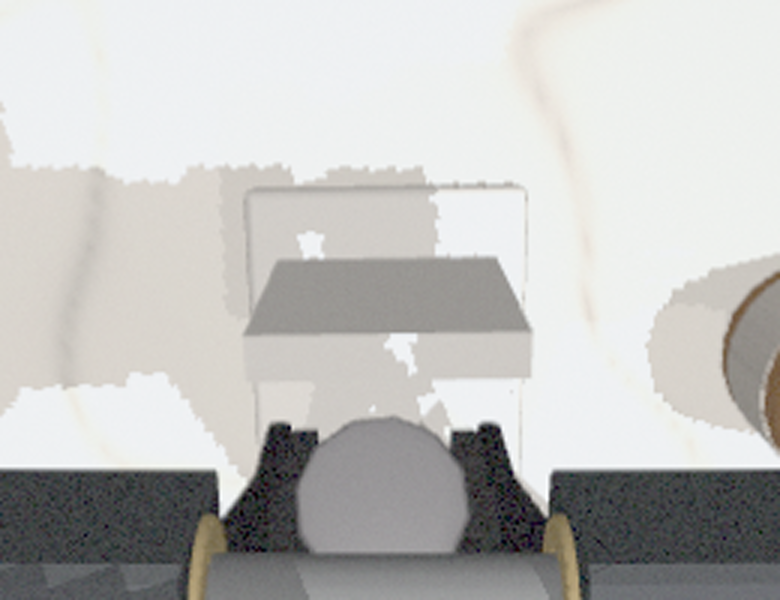

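drive_tool(increments="0 0 0 0 200; 0 0 0 0 180; 0 0 0 0 150; 0 0 0 0 120; 0 0 0 0 100; 0 0 0 0 60; 0 0 0 0 30; 0 0 0 0 0; 0 0 0 0 0; 0 0 0 0 0")

```text
time: 29.2
position: [0.5251, -0.1472, 0.1497]
tool_rot: [-1.325, -1.008, 1.008]
ft_force: [0.7, 0.1, 0.1]
grip_width: 0.985
```

Run:
```python
from w import *
s,R=st();print(s["time"],s["position"],s["grip_width"],s["ft_force"],s["torque"])
S=get_image("side");W=get_image("wrist")
crop(S,220,130,120,120,5,"s17.png",.4);crop(W,150,100,260,200,3,"w17.png",.5)
```

```text
29.2 [ 0.52506167 -0.14721301  0.14973973] 0.9853262325805031 [0.6641552  0.14431489 0.06543935] [-0.00970227 -0.01562712 -0.020744  ]
```

View pics/s17.png

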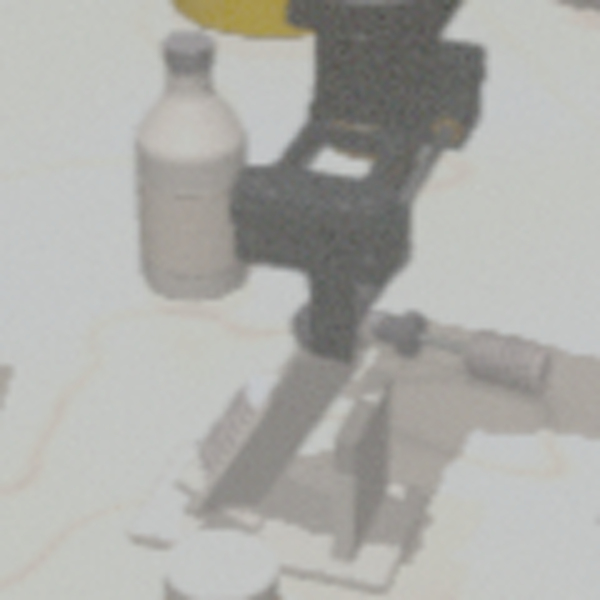

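View pics/w17.png

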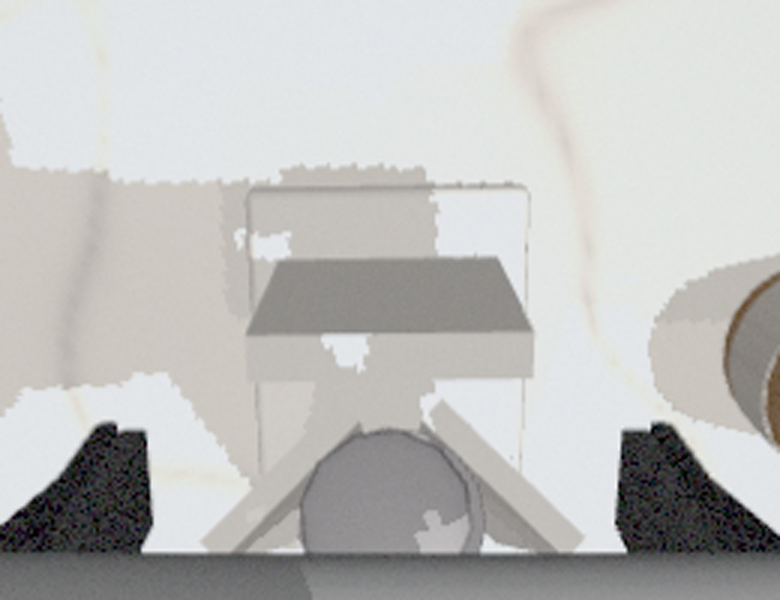

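drive_tool(increments="0 -15 0 0 0; 0 -30 0 0 0; 0 -40 0 0 0; 0 -40 0 0 0; 0 -25 0 0 0; 0 0 0 0 0; 0 0 0 0 0")

```text
time: 30.18
position: [0.5247, -0.1472, 0.2993]
tool_rot: [-1.324, -1.008, 1.008]
ft_force: [-0.4, 0.2, -0.7]
grip_width: 0.997
```

Run:
```python
from ov import *
from w import *
s,R=st();print(s["time"],s["position"],s["ft_force"])
S=get_image("side");W=get_image("wrist")
p=(.567,-.158,-.27)
draw(W,restmodel(p),200,110,160,150,5,"w18.png");draw(S,restmodel(p),230,170,110,80,7,"s18.png")
S1,T1,W1=pickle.load(open("i1.pkl","rb")); draw(W1,restmodel(p),200,110,160,150,5,"w18b.png")
a=cv2.hconcat([cv2.imread("pics/w18.png")[200:700,200:600],cv2.imread("pics/w18b.png")[200:700,200:600]]);cv2.imwrite("pics/w18c.png",a)
```

```text
30.175 [ 0.52469926 -0.1471905   0.29934936] [-0.35323945  0.20146027 -0.6839729 ]
```

View pics/w18c.png

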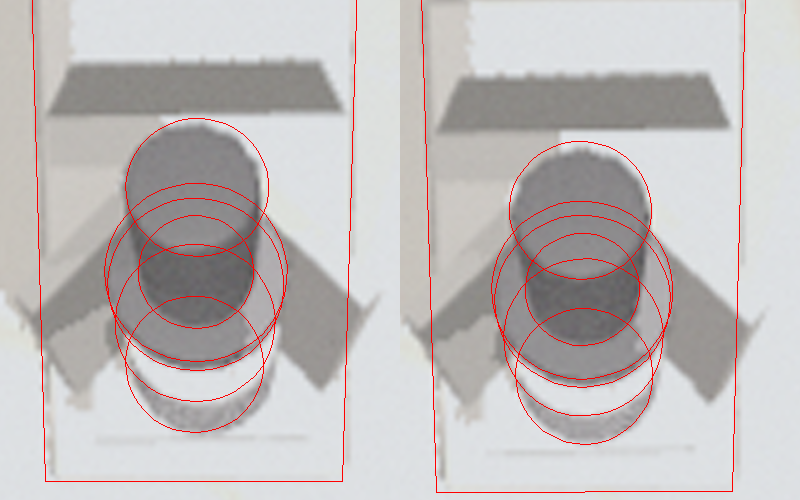

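View pics/s18.png

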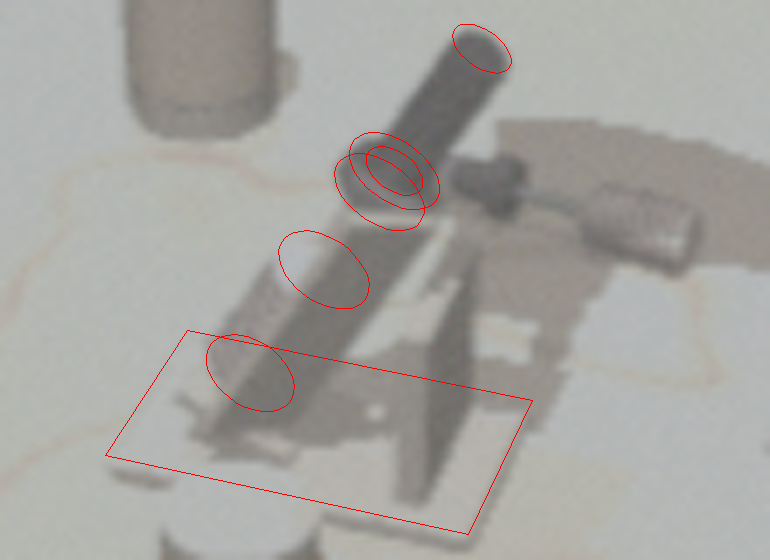

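Run:
```python
from ov import *
S2=get_image("side")
a=cv2.GaussianBlur(S["img"],(0,0),1.2);b=cv2.GaussianBlur(S2["img"],(0,0),1.2)
d=np.clip(cv2.absdiff(a,b).astype(int)*4,0,255).astype(np.uint8)
cv2.imwrite("pics/diff.png",d[:,:,::-1]);
A=cv2.hconcat([x["img"][170:380,140:340,::-1] for x in(S,S2)]);A=(255*(A/255.)**.5).astype(np.uint8);cv2.imwrite("pics/cmp.png",cv2.resize(A,None,fx=2,fy=2))
```

```text
(no output)
```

View pics/diff.png

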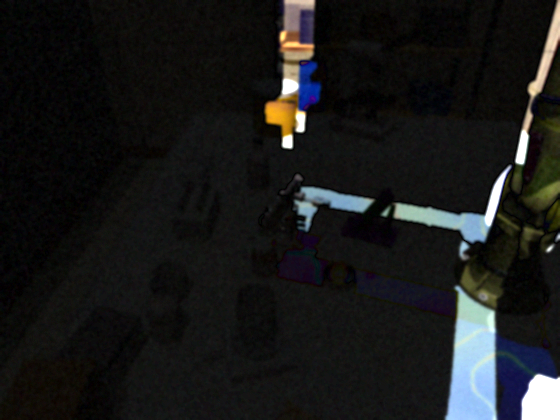

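View pics/cmp.png

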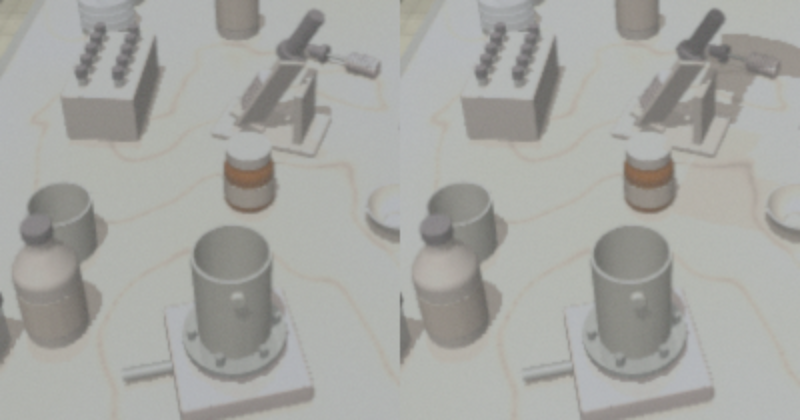

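The scene matches the start picture: only the arm and shadows differ. The bucket stands upright on the raised plate and the brush is back in its rest, so I'm handing in.

```bash
python3 -c "
from bench import workorder;print(workorder.close_job())"
```

```text
the job is handed in; nothing more can be done
None
```

The job is done and handed in at about 30 s. I took the 190 mm brush from the white rest and pivoted it upright on its foot. I then pushed the plate down three times and laid the brush back with its tip at the foot.

- **Strokes:** Each push ended hard on the stop with a reading of about 13–14 N, held for more than 0.5 s. The cushion touch came at a TCP height of about 0.22 m, and the stop at about 0.206 m. The force rose steeply there, and a side picture of the first push showed the plate down.
- **Draw-ups:** By my calculation about 48 mm of the 65 mm bristles stood out after the first stroke, then I raised it another 8 mm. The second and third draws showed more, about 56 mm.
- **Last checks:** In the final side picture the bucket is upright on the raised plate. The bystanders match the start picture, with only the arm and shadows different. The wrist overlay puts the brush within about 1–2 mm of its starting pose in the rest. The gripper is open well above it, with a force reading near zero.
- **What disagreed:**
  - The top and side cameras differed by about 8–10 mm in y, more than the stated 2 mm, so I worked from the wrist camera instead.
  - When I set the brush back on the foot, the contact force briefly reached about 22 N before I backed off.
  - The brush sat a few millimetres off before release and settled into the trough when I let go.

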